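# Breakfast in bed: waffles onto the warmer with a palette knife

### The arm

A 7-joint arm with a two-finger parallel gripper is mounted at the origin on the work surface. World frame = base frame: x ahead of the robot, y to its left, z up, the work surface at z = 0. Lengths are in m, angles in rad, forces in N, time in s.
With the tool pointing down it reaches from about 0.4 to 0.875 m from the base axis. Payload 4.4 kg.
Tool frame: the origin (TCP) lies on the centre line of the jaws, within the pads' length; the fingertips stand 11 mm ahead of it and the grasp point (between the pads) lies 8 mm behind it (env.tip_reach is the distance from the TCP to the fingertips, in m); z points along the fingers, y is the line along which they close (so a half turn about z gives the same grasp; the last joint's range is limited). The gripper opens to 85 mm and grips with 20 to 120 N. Pads are 22 mm wide; open, the fingers measure 114 mm over their backs; the gripper's body (76 mm by 85 mm) begins 54 mm behind the grasp point. The pads swing forward as they close: fully open they stand 13 mm farther back than shut.
Start: joints at [-1.34, 0.628, 0.038, 1.517, -0.027, 0.996, -0.02], TCP at [0.19, 0.622, 0.242] pointing down, gripper open.
Joint ranges: [-3.06, 3.06], [-0.37, 2.12], [-1.25, 1.32], [0.18, 2.47], [-1.1, 4.24], [0.23, 1.98], [-2.94, 2.94]. Speed limits (rad/s): [2.57, 2.57, 3.14, 3.14, 3.14, 3.14, 3.14].

### API

Orientations are given as a 3x3 rotation matrix whose columns are the frame's x, y, z axes.
In Python, from plant import env, camera gives the robot as it stands.
- The arm moves only by the tool step_arm, never from a script. Its argument "series" is a list of rows, each a list of 7 numbers: the turn, a rotation vector about the tool's x, y, z scaled (see below), then the shift along the tool's x, y, z scaled (see below), then the opening, from 0 (shut) to 1 (fully open). A call has 1 to 10 rows; each row is the pose to reach, as a shift and turn from the pose commanded when the call began, along the tool's axes at that moment, turning the shorter way round; what a row does not reach only later rows make up. The controller multiplies each number of a shift by 100 mm and each number of a turn by 2 pi rad. A row lasts 1/8 s, in which the tool goes at most 62.5 mm and 10.7 degrees, less where a joint would pass 70% of its speed; a pose out of reach is approached as far as the arm can. A call with a number of a shift or a turn outside -1 to 1 is refused whole. A call with a gripper value outside its range is refused whole. The fingers move at their own pace and stop on an object; "newtons" is the grip in N (left out, the last holds). Time passes only in rows, so rows that repeat a pose let the fingers close. It gives the time, the measured TCP pose, the force, the opening and the grip force at its end, in the units of the state.
- env.get_obs(): the state, without advancing time (a new reading comes with each control period).
- camera(name): name is "scene" or "top" or "wrist"; returns a dict with "image" (420x560x3 uint8, blue, green, red), "camera_matrix" (3x3 intrinsics, pixels), "cam_to_world" (4x4, takes a point from camera to world coordinates). Camera axes: x right, y down, z forward; pixel columns grow to the right and rows downward; lengths in m; the calibration is good to about 2 mm. The wrist camera is an equidistant fisheye: a pixel r from the principal point sees the ray r / f radians off the axis. A picture is of the moment at which its call begins. There is no depth.
- env.sign_off(): hands the job in; it is judged then, once.
The state is a dict: "clock": time; "q": joint angles; "qd": joint speeds; "joint_torque": joint torques, N m; "eef_pos": TCP position; "eef_rot": TCP orientation; "ft_force": force on the tool from outside, world axes, zero at the start; "moment": the same for the moment, N m; "finger_gap": finger opening in m; "grip_force": force on a finger pad.
Only numpy, scipy, OpenCV 4.12 (cv2) and the standard library are available. Lean on these libraries where they do the work, as an engineer would, in place of code of your own. Each camera call takes 0.05 s, during which the arm holds its last target. There are 200 camera calls.

### The job

Get the breakfast ready: using the cranked palette knife, carry every waffle lying on the wire cooling rack over to the tea-light warmer and leave each lying flat across its bars, roughly midway along them, keeping the waffles level all the way, never letting one fall and never touching them with the gripper. When the last one is across, put the knife back on its ceramic rest, blade on the slab and handle in the saddle. Also put one mandarin from the basket, just one, into the white bowl, leaving the others in the basket and the bowl upright, and do not knock over the drinking glass.

Things in the scene. Friction and masses are not known exactly. Their poses are not given: they have to be found in the camera images.
- waffle1: Square golden waffle, 80 x 80 x 20 mm with a grid of ribs, about 70 g, lying across the two bars of one lane of the cooling rack, one to a lane; two or three waffles are there (None if absent). Origin: centre of its underside; z up, x and y parallel to its sides.
- waffle2: Square golden waffle, 80 x 80 x 20 mm with a grid of ribs, about 70 g, lying across the two bars of one lane of the cooling rack, one to a lane; two or three waffles are there (None if absent). Origin: centre of its underside; z up, x and y parallel to its sides.
- waffle3: Square golden waffle, 80 x 80 x 20 mm with a grid of ribs, about 70 g, lying across the two bars of one lane of the cooling rack, one to a lane; two or three waffles are there (None if absent). Origin: centre of its underside; z up, x and y parallel to its sides.
- rack: Fixed chrome wire rack, left or right: six round bars (6 mm thick, tops 80 mm up) along its own x, in pairs forming three lanes. Each bar bends down to a leg at x = -60 and +60 mm; below, only a 6 mm rod on the table joins the legs at each end, so a blade can enter a lane low from the robot's side. 258 mm wide (own y). Origin: table level, middle; x points away from the robot within 0.1 rad.
- warmer: Fixed tea-light food warmer, right or left: steel tray 130 mm (own x) x 290 mm (own y), six flat bars 6 x 6 mm (tops 86 mm up) along its own x in pairs forming three lanes, open above. Wooden cheeks 86 mm high beyond y = -132 and +132 mm; front and back walls only 60 mm high, so a blade can leave low between two bars. Origin: table level, middle; x away from the robot within 0.1 rad.
- rack_lane0 (a point): Rack lane at own y = -100 mm: the point midway between its two bars (centres 26 mm either side, 46 mm free between), at bar-top height (80 mm), midway along; axes as the rack.
- warmer_lane0 (a point): Warmer lane at own y = -100 mm: the point midway between its two bars (centres 26 mm either side, 46 mm free between), at bar-top height (86 mm), midway along; takes one waffle; axes as the warmer.
- rack_lane1 (a point): Rack lane at own y = 0 mm: the point midway between its two bars (centres 26 mm either side, 46 mm free between), at bar-top height (80 mm), midway along; axes as the rack.
- warmer_lane1 (a point): Warmer lane at own y = 0 mm: the point midway between its two bars (centres 26 mm either side, 46 mm free between), at bar-top height (86 mm), midway along; takes one waffle; axes as the warmer.
- rack_lane2 (a point): Rack lane at own y = 100 mm: the point midway between its two bars (centres 26 mm either side, 46 mm free between), at bar-top height (80 mm), midway along; axes as the rack.
- warmer_lane2 (a point): Warmer lane at own y = 100 mm: the point midway between its two bars (centres 26 mm either side, 46 mm free between), at bar-top height (86 mm), midway along; takes one waffle; axes as the warmer.
- knife: Loose cranked palette knife, 150 g. Steel blade 34 mm wide, 3 mm thick, x = -50 to +53 mm; a thin neck rises at its back to a straight wooden handle, 22 mm wide, 24 mm tall, x = -70 to -190 mm, axis 52 mm above the blade's underside. Origin: underside of the blade, mid-length; x to the tip, z up. Starts on its rest, tip away from the robot. Gripped hard (100 N) it stays level under a waffle.
- knife_grip (a point): Point on the axis of the knife's handle, 95 mm behind and 52 mm above the knife's origin, to grip across the handle (22 mm) from above; axes as the knife.
- knife_tip (a point): Upper side of the blade's tip, 52 mm ahead of the knife's origin; axes as the knife.
- rest: Fixed white ceramic knife rest: slab 60 mm wide, 8 mm high, x = -195 to +65 mm, with a saddle at x = -165 mm (20 mm long) whose notch, 34 mm wide, floor 48 mm up, sides to 60 mm, takes the handle's end while the blade lies flat on the slab. Origin: table level, under where the knife's origin belongs (blade underside 8 mm up); x as the knife's, away from the robot within 0.12 rad.
- basket: Fixed light wooden fruit basket, left or right, 150 (own x) x 200 (own y) x 55 mm, walls and floor 6 mm, open on top, holding three mandarins side by side along its own y. Origin: centre of its underside; x away from the robot within 0.1 rad.
- mandarin1: Loose mandarin, flattened round shape 56 mm in diameter, 45 mm tall, with a flat 28 mm base, about 80 g, starting in the basket on its base. Origin: its middle, 22 mm above its base; z along its axis.
- mandarin2: Loose mandarin, flattened round shape 56 mm in diameter, 45 mm tall, with a flat 28 mm base, about 80 g, starting in the basket on its base. Origin: its middle, 22 mm above its base; z along its axis.
- mandarin3: Loose mandarin, flattened round shape 56 mm in diameter, 45 mm tall, with a flat 28 mm base, about 80 g, starting in the basket on its base. Origin: its middle, 22 mm above its base; z along its axis.
- bowl: Loose white ceramic bowl, 130 mm across the rim, 45 mm tall, wall 4 mm, 300 g, standing on the table, right or left, across from the basket. Origin: centre of its underside.
- glass: Loose empty drinking glass, 72 mm across, 85 mm tall, standing on a wooden coaster beyond the knife rest; a bystander. Origin: centre of its underside.

How it is judged:
By the outcome, as a careful person would: the job done as asked, in the order asked, and still so for the second after the job is handed in, with the robot touching nothing.
Of waffle1, waffle2, waffle3 only 2 to 3 are there at a start; the rules pass over those that are not, and their reading is None.
At some moment in a run one of mandarin1, mandarin2, mandarin3, bowl may be knocked a few centimetres aside while the robot is not near it.
It also fails if it takes over 210 s, if anything falls off the work surface, if the arm or the gripper's body presses on something with over 40 N, if the wrist force passes 120 N, or if a joint passes its speed limit or range.

## Working session

There is one attempt and no reset: what is moved stays moved. The work goes in short steps, Python scripts to look and compute and a tool call to move; the robot and the scene stay as the last step left them, time stands still between calls to the robot, and variables do not carry over. Pictures are saved under pics/ and viewed, at most 17 in all, crops included, and the job is handed in when it is done.

Besides the shell and the picture viewer there is one more tool, called after ">>>" as name(argument=value, ...), one argument or row to a line, values as JSON. step_arm: Moves the arm, as the interface text tells. Shifts and turns lie within -1 to 1; 1 stands for 100 mm of shift or 2 pi rad of turn. Its arguments: {"type":"object","properties":{"series":{"type":"array"},"newtons":{"type":"number"}},"required":["series"]}

```bash
ls; mkdir -p pics; python3 - <<'E'
from plant import env, camera
import cv2,numpy as np,pickle
for n in ["scene","top"]:
    c=camera(n); cv2.imwrite(f"pics/{n}0.png",c["image"]); pickle.dump(c,open(f"{n}0.pkl","wb"))
    print(n,np.round(c["camera_matrix"],1).tolist(),np.round(c["cam_to_world"],4).tolist())
o=env.get_obs(); print(o["eef_pos"],np.round(o["eef_rot"],3).tolist(),o["clock"],o["finger_gap"],env.tip_reach)
E
```

```text
pics
scene [[427.3, 0.0, 276.0], [0.0, 427.3, 212.2], [0.0, 0.0, 1.0]] [[0.5682, 0.6244, -0.536, 1.1821], [0.8229, -0.4359, 0.3646, -0.3731], [-0.006, -0.6482, -0.7615, 0.8985], [0.0, 0.0, 0.0, 1.0]]
top [[517.4, 0.0, 286.7], [0.0, 517.4, 199.7], [0.0, 0.0, 1.0]] [[0.0275, -0.9914, 0.1278, 0.4856], [-0.9995, -0.0293, -0.0119, 0.0072], [0.0155, -0.1274, -0.9917, 1.1802], [0.0, 0.0, 0.0, 1.0]]
[0.18987667 0.62104986 0.24148416] [[-0.956, 0.292, -0.001], [0.292, 0.956, -0.002], [0.0, -0.002, -1.0]] 0.1 0.08556577740341664 0.011
```

View pics/scene0.png

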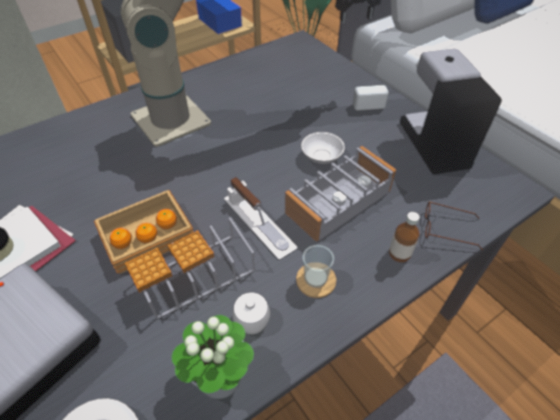

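View pics/top0.png

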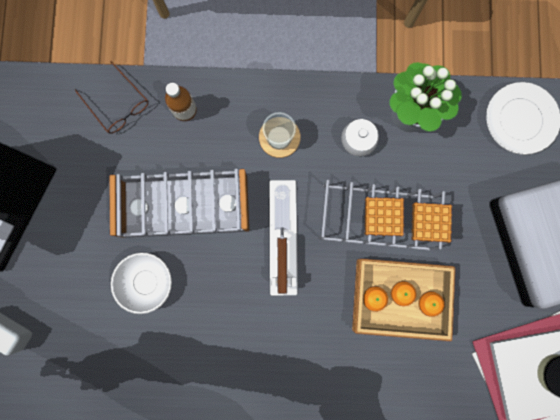

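Scene: six-bar warmer on the left (top px ~(180,203)), rack on the right with two waffles at top px (384,216) and (432,223), in the middle and right lanes. The rest and knife are at (284,240), the bowl at (141,283) and the basket at (405,300).

```bash
cat > h.py <<'E'
import numpy as np,cv2,pickle
def ray(c,uv):
    K,T=np.array(c["camera_matrix"]),np.array(c["cam_to_world"])
    uv=np.atleast_2d(np.asarray(uv,float))
    d=np.c_[(uv-K[:2,2])/[K[0,0],K[1,1]],np.ones(len(uv))]
    return T[:3,3],d@T[:3,:3].T
def toz(c,uv,z):
    o,d=ray(c,uv); return (o+d*((z-o[2])/d[:,2])[:,None])[:,:2]
def proj(c,P):
    K,T=np.array(c["camera_matrix"]),np.array(c["cam_to_world"])
    p=(np.atleast_2d(P)-T[:3,3])@T[:3,:3]; p=p@K.T
    return p[:,:2]/p[:,2:]
def rect(P):
    "min-area rectangle of world points: centre, sizes (x-ish,y-ish), yaw"
    (cx,cy),(a,b),t=cv2.minAreaRect((P*1000).astype(np.float32))
    t=np.deg2rad(t)
    while t>np.pi/4: t-=np.pi/2; a,b=b,a
    while t<-np.pi/4: t+=np.pi/2; a,b=b,a
    return np.round([cx,cy,a,b,t],3)
def blobs(mask,amin):
    cs,_=cv2.findContours(mask.astype(np.uint8)*255,cv2.RETR_EXTERNAL,cv2.CHAIN_APPROX_NONE)
    return [k[:,0,:] for k in cs if cv2.contourArea(k)>amin]
E
python3 - <<'E'
from h import *
c=pickle.load(open("top0.pkl","rb")); im=c["image"]; hsv=cv2.cvtColor(im,cv2.COLOR_BGR2HSV)
H,S,V=[hsv[...,i].astype(int) for i in range(3)]
yy,xx=np.mgrid[:420,:560]
m=(H<28)&(S>110)&(V>90)&(xx>310)&(xx<470)&(yy>150)&(yy<345)
for b in blobs(m,200): print("orange",b.mean(0),rect(toz(c,b,0.1)),"z27",rect(toz(c,b,0.027)))
m=(H<30)&(S>60)&(V>60)&(xx>340)&(xx<470)&(yy>252)&(yy<350)
for b in blobs(m,1000): print("basket",rect(toz(c,b,0.055)))
m=(H<25)&(S>100)&(xx>95)&(xx<255)&(yy>155)&(yy<250)
for b in blobs(m,100): print("cheek",b.min(0),b.max(0),rect(toz(c,b,0.086)))
m=(H<25)&(S>80)&(V<140)&(xx>270)&(xx<300)&(yy>220)&(yy<300)
for b in blobs(m,50): print("handle",b.min(0),b.max(0),rect(toz(c,b,0.072)))
m=(S<60)&(V>150)&(xx>95)&(xx<180)&(yy>250)&(yy<325)
for b in blobs(m,500): print("bowl",rect(toz(c,b,0.045)))
m=(V>130)&(S<70)&(xx>262)&(xx<305)&(yy>172)&(yy<302)
for b in blobs(m,300): print("rest",b.min(0),b.max(0),rect(toz(c,b,0.008)))
cr=[cv2.resize(im[150:310,95:255],None,fx=2.4,fy=2.4,interpolation=cv2.INTER_CUBIC),
 cv2.resize(im[160:320,255:415],None,fx=2.4,fy=2.4,interpolation=cv2.INTER_CUBIC)]
cv2.imwrite("pics/crop0.png",np.hstack(cr))
E
```

```text
orange [404.01186944 299.25222552] [ 4.25837e+02 -2.52673e+02  1.52291e+02  2.05138e+02 -5.50000e-02] z27 [ 4.21800e+02 -2.70234e+02  1.62583e+02  2.19001e+02 -5.50000e-02]
orange [431.60135135 222.        ] [ 5.86705e+02 -3.11819e+02  8.02830e+01  8.22040e+01 -3.30000e-02] z27 [ 5.93540e+02 -3.33376e+02  8.57080e+01  8.77590e+01 -3.30000e-02]
orange [383.85714286 216.21088435] [ 5.96160e+02 -2.11018e+02  7.98720e+01  8.04570e+01 -1.00000e-03] z27 [ 6.03634e+02 -2.25764e+02  8.52700e+01  8.58950e+01 -1.00000e-03]
basket [ 4.23443e+02 -2.63561e+02  1.60646e+02  2.15714e+02 -5.50000e-02]
cheek [121 181] [125 232] [6.02326e+02 3.40336e+02 1.09063e+02 7.35200e+00 9.40000e-02]
cheek [109 175] [115 235] [6.04773e+02 3.63924e+02 1.28528e+02 1.27270e+01 7.00000e-02]
cheek [239 169] [248 230] [6.24761e+02 8.60130e+01 1.31736e+02 1.56630e+01 7.90000e-02]
handle [278 239] [286 292] [4.87560e+02 1.31000e-01 1.11749e+02 1.69580e+01 3.00000e-02]
bowl [4.41803e+02 3.05001e+02 1.27941e+02 1.29249e+02 2.80000e-02]
rest [269 179] [297 295] [5.52959e+02 1.76000e-01 2.62456e+02 6.25340e+01 3.60000e-02]
```

View pics/crop0.png

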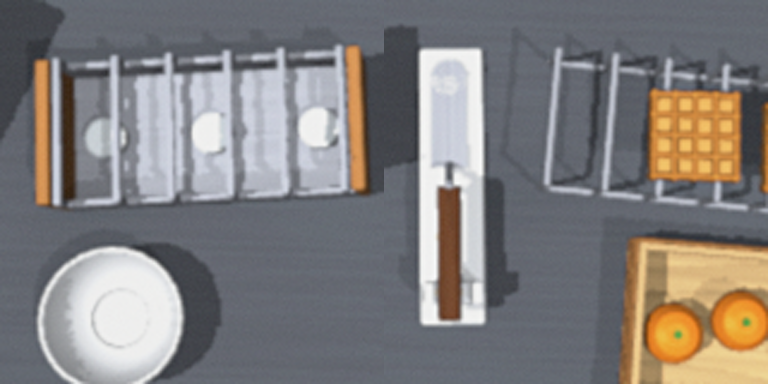

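```bash
python3 - <<'E'
from h import *
from scipy.signal import find_peaks
c=pickle.load(open("top0.pkl","rb")); im=c["image"]; g=im.astype(np.float32).mean(2)
p=toz(c,[[327.5,181.7],[323.3,237.9],[350.8,184.2],[347.1,240]],0.08); print(np.round(p*1000,1))
def prof(ctr,yaw,x,z,lo,hi):
    t=np.arange(lo,hi,.5)/1000; R=np.array([[np.cos(yaw),-np.sin(yaw)],[np.sin(yaw),np.cos(yaw)]])
    P=np.c_[np.full_like(t,x),t]@R.T+ctr
    uv=proj(c,np.c_[P,np.full_like(t,z)]).astype(np.float32)
    return t*1000,cv2.remap(g,uv[:,:1].copy(),uv[:,1:].copy(),cv2.INTER_LINEAR)[:,0]
for x in (-.053,-.047,.047,.053):
    t,v=prof([.596,-.212],-.094,x,.08,-140,140); k,_=find_peaks(v,prominence=20,distance=20); print("rack",x,t[k])
for x in (-.05,.0,.05):
    t,v=prof([.6148,.225],.072,x,.086,-140,140); k,_=find_peaks(v,prominence=15,distance=20); print("warm",x,t[k])
# handle: brown saturation edges, along rest axis
hsv=cv2.cvtColor(im,cv2.COLOR_BGR2HSV); S=hsv[...,1].astype(np.float32); g=S
for x in (-.08,-.10,-.13,-.15,-.165,-.18):
    t,v=prof([.618,.0023],.033,x,.072,-40,40); h=v>(v.max()+v.min())/2; print("handle",x,t[h][[0,-1]],t[h].mean())
E
```

```text
[[ 669.1  -92.8]
 [ 547.8  -86. ]
 [ 665.1 -143.2]
 [ 544.8 -136.7]]
rack -0.053 [-128.5  -93.   -77.   -28.   -10.    24.    71.   124.5]
rack -0.047 [-128.  -104.5  -76.5  -27.5   24.5   71.5  123. ]
rack 0.047 [-125.5  -74.5  -26.5   25.5   73.   125. ]
rack 0.053 [-126.   -74.   -26.    -6.5    6.5   26.    73.5   86.5  101.5  125.5]
warm -0.05 [-124.   -73.   -24.5   28.    74.5  126.5]
warm 0.0 [-123.5 -108.   -72.   -44.5    2.    27.5   48.5   76.    91.   126.5]
warm 0.05 [-125.   -88.5  -73.5  -24.5   27.    75.5  126.5]
handle -0.08 [-5.5 11.5] 3.0
handle -0.1 [-5.5 11. ] 2.75
handle -0.13 [-5.5 11. ] 2.75
handle -0.15 [-6. 11.] 2.5
handle -0.165 [-6.5 12. ] 2.75
handle -0.18 [-5.5 11. ] 2.75
```

>>> step_arm(
  series=[
    [0,0,-0.013,-0.25,-0.25,0,1],
    [0,0,-0.026,-0.5,-0.5,0,1],
    [0,0,-0.039,-0.75,-0.75,0,1],
    [0,0,-0.052,-1,-1,0,1],
    [0,0,-0.052,-1,-1,0,1],
  ],
)

```text
clock: 0.72
eef_pos: [0.2586, 0.4937, 0.2421]
eef_rot: [[-1.0, -0.025, 0.0], [-0.025, 1.0, -0.003], [-0.0, -0.003, -1.0]]
ft_force: [0.3, 0.9, 0.2]
finger_gap: 0.0855
grip_force: 0.0
```

>>> step_arm(
  series=[
    [0,0,0,-0.125,-0.25,0,1],
    [0,0,0,-0.25,-0.5,0,1],
    [0,0,0,-0.375,-0.75,0,1],
    [0,0,0,-0.5,-1,0,1],
  ],
)

```text
clock: 1.23
eef_pos: [0.3092, 0.3986, 0.2421]
eef_rot: [[-1.0, -0.031, -0.0], [-0.031, 1.0, 0.001], [0.0, 0.001, -1.0]]
ft_force: [0.7, 0.3, -0.2]
finger_gap: 0.0855
grip_force: 0.0
```

>>> step_arm(
  series=[
    [0,0,0,-0.125,-0.25,0,1],
    [0,0,0,-0.25,-0.5,0,1],
    [0,0,0,-0.375,-0.75,0,1],
    [0,0,0,-0.5,-1,0,1],
  ],
)

```text
clock: 1.72
eef_pos: [0.3625, 0.3002, 0.2422]
eef_rot: [[-1.0, -0.031, -0.0], [-0.031, 1.0, 0.001], [0.0, 0.001, -1.0]]
ft_force: [-0.1, 0.4, 0.1]
finger_gap: 0.0855
grip_force: 0.0
```

>>> step_arm(
  series=[
    [0,0,0,-0.125,-0.25,0,1],
    [0,0,0,-0.25,-0.5,0,1],
    [0,0,0,-0.375,-0.75,0,1],
    [0,0,0,-0.5,-1,0,1],
  ],
)

```text
clock: 2.22
eef_pos: [0.4158, 0.2018, 0.2422]
eef_rot: [[-1.0, -0.031, 0.0], [-0.031, 1.0, 0.001], [-0.0, 0.001, -1.0]]
ft_force: [-0.2, 0.5, 0.5]
finger_gap: 0.0852
grip_force: 0.0
```

>>> step_arm(
  series=[
    [0,0,0,-0.125,-0.25,0,1],
    [0,0,0,-0.25,-0.5,0,1],
    [0,0,0,-0.375,-0.75,0,1],
    [0,0,0,-0.5,-1,0,1],
    [0,0,0,-0.5,-1,0,1],
  ],
)

```text
clock: 2.85
eef_pos: [0.4694, 0.1018, 0.2421]
eef_rot: [[-1.0, -0.026, 0.0], [-0.026, 1.0, -0.0], [-0.0, -0.0, -1.0]]
ft_force: [-1.0, -0.4, -0.6]
finger_gap: 0.0851
grip_force: 0.0
```

>>> step_arm(
  series=[
    [0,0,0,-0.12,-0.25,0,1],
    [0,0,0,-0.25,-0.5,0.2,1],
    [0,0,0,-0.38,-0.75,0.4,1],
    [0,0,0,-0.5,-1,0.6,1],
    [0,0,0,-0.5,-1,0.8,1],
    [0,0,0,-0.5,-1,0.9,1],
    [0,0,0,-0.5,-1,0.9,1],
  ],
)

```text
clock: 3.72
eef_pos: [0.5208, 0.0059, 0.1518]
eef_rot: [[-0.999, -0.032, -0.002], [-0.032, 0.999, 0.001], [0.001, 0.001, -1.0]]
ft_force: [-0.2, 0.7, 0.3]
finger_gap: 0.0855
grip_force: 0.0
```

```bash
python3 - <<'E'
from plant import env,camera
from h import *
c=camera("wrist"); cv2.imwrite("pics/w1.png",c["image"]); pickle.dump(c,open("w1.pkl","wb"))
print(np.round(c["camera_matrix"],1).tolist(),np.round(c["cam_to_world"],3).tolist())
E
```

```text
[[325.2, 0.0, 277.4], [0.0, 325.2, 203.1], [0.0, 0.0, 1.0]] [[-0.031, 0.964, 0.266, 0.454], [1.0, 0.03, 0.01, 0.004], [0.001, 0.266, -0.964, 0.284], [0.0, 0.0, 0.0, 1.0]]
```

View pics/w1.png

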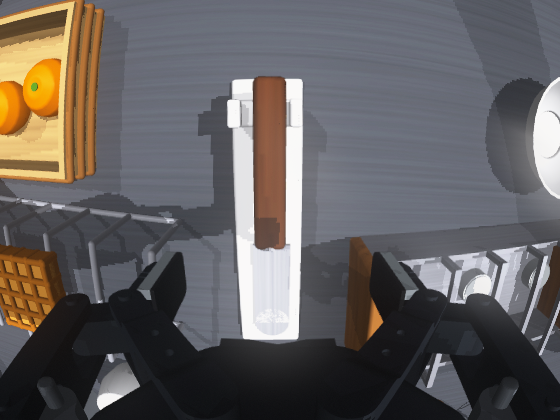

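The wrist view shows the handle from (269,77) to (270,247), well between the fingers. I'll fix its position from this.

```bash
cat >> h.py <<'E'
def wz(c,uv,z):
    "wrist fisheye pixels onto plane z"
    K,T=np.array(c["camera_matrix"]),np.array(c["cam_to_world"])
    a=(np.atleast_2d(np.asarray(uv,float))-K[:2,2])/K[0,0]; r=np.linalg.norm(a,axis=1,keepdims=True)+1e-9
    d=np.c_[a/r*np.sin(r),np.cos(r)]@T[:3,:3].T; o=T[:3,3]
    return (o+d*((z-o[2])/d[:,2])[:,None])[:,:2]
E
python3 - <<'E'
from h import *
c=pickle.load(open("w1.pkl","rb")); hsv=cv2.cvtColor(c["image"],cv2.COLOR_BGR2HSV)
H,S,V=[hsv[...,i].astype(int) for i in range(3)]; yy,xx=np.mgrid[:420,:560]
m=((H<20)|(H>170))&(S>90)&(V<190)&(xx>240)&(xx<300)&(yy>60)&(yy<260)
for b in blobs(m,300): print("handle",b.min(0),b.max(0),rect(wz(c,b,0.070)))
for r in (100,140,180,220):
    k=np.where(m[r])[0]; print(np.round(wz(c,[[k[0]-.5,r],[k[-1]+.5,r]],.066)*1000,1).tolist())
m=(S<50)&(V>140)&(xx>225)&(xx<310)&(yy>70)&(yy<345)
for b in blobs(m,300): print("rest",b.min(0),b.max(0),rect(wz(c,b,0.008)))
E
```

```text
handle [253  77] [285 248] [ 4.87233e+02 -1.67000e-01  1.17693e+02  2.07750e+01  3.30000e-02]
[[443.7, -11.9], [443.2, 9.2]]
[[470.6, -11.2], [470.0, 9.4]]
[[497.9, -10.7], [497.3, 10.4]]
[[526.6, -7.6], [526.0, 11.5]]
rest [227  78] [302 339] [ 5.51204e+02 -2.78000e+00  2.58826e+02  6.34840e+01  4.00000e-02]
```

>>> step_arm(
  series=[
    [0,0,0,-0.01,-0.05,0.25,1],
    [0,0,0,-0.01,-0.05,0.5,1],
    [0,0,0,-0.01,-0.05,0.75,1],
    [0,0,0,-0.01,-0.05,0.9,1],
    [0,0,0,-0.01,-0.05,1,1],
    [0,0,0,-0.01,-0.05,1,1],
  ],
)

```text
clock: 4.53
eef_pos: [0.5224, -0.0004, 0.0522]
eef_rot: [[-1.0, -0.03, -0.0], [-0.03, 1.0, 0.0], [0.0, 0.0, -1.0]]
ft_force: [-0.0, -0.6, 0.1]
finger_gap: 0.0854
grip_force: 0.0
```

>>> step_arm(
  series=[
    [0,0,0,0,0,0,0.6],
    [0,0,0,0,0,0,0.4],
    [0,0,0,0,0,0,0.3],
    [0,0,0,0,0,0,0],
    [0,0,0,0,0,0,0],
    [0,0,0,0,0,0,0],
    [0,0,0,0,0,0,0],
    [0,0,0,0,0,0,0],
  ],
  newtons=100,
)

```text
clock: 5.52
eef_pos: [0.5229, -0.0007, 0.0527]
eef_rot: [[-1.0, -0.03, 0.001], [-0.03, 1.0, -0.0], [-0.001, -0.0, -1.0]]
ft_force: [-0.0, -0.3, 6.3]
finger_gap: 0.0203
grip_force: 97.7
```

>>> step_arm(
  series=[
    [0,0,0,0,0,-0.1,0],
    [0,0,0,0,0,-0.25,0],
    [0,0,0,0,0,-0.5,0],
    [0,0,0,0,0,-0.75,0],
    [0,0,0,0,0,-1,0],
  ],
)

```text
clock: 6.15
eef_pos: [0.5222, -0.0005, 0.1539]
eef_rot: [[-1.0, -0.03, 0.0], [-0.03, 1.0, 0.0], [-0.0, 0.0, -1.0]]
ft_force: [0.2, 0.4, -1.3]
finger_gap: 0.0207
grip_force: 97.8
```

>>> step_arm(
  series=[
    [0,0,0,0,0,-0.25,0],
    [0,0,0.004,0.16,-0.25,-0.5,0],
    [0,0,0.008,0.32,-0.5,-0.5,0],
    [0,0,0.012,0.48,-0.75,-0.5,0],
    [0,0,0.016,0.64,-1,-0.5,0],
    [0,0,0.016,0.64,-1,-0.5,0],
  ],
)

```text
clock: 6.9
eef_pos: [0.4598, -0.1046, 0.203]
eef_rot: [[-0.997, 0.075, -0.001], [0.075, 0.997, -0.001], [0.001, -0.001, -1.0]]
ft_force: [-0.1, -0.4, -2.1]
finger_gap: 0.0209
grip_force: 98.0
```

>>> step_arm(
  series=[
    [0,0,0,0.15,-0.25,0,0],
    [0,0,0,0.3,-0.5,0,0],
    [0,0,0,0.45,-0.75,0,0],
    [0,0,0,0.6,-1,0,0],
    [0,0,0,0.6,-1,0,0],
    [0,0,0,0.6,-1,0,0],
  ],
)

```text
clock: 7.65
eef_pos: [0.3954, -0.197, 0.2027]
eef_rot: [[-0.998, 0.069, 0.001], [0.069, 0.998, 0.0], [-0.001, 0.0, -1.0]]
ft_force: [1.4, -0.2, -1.7]
finger_gap: 0.0203
grip_force: 98.1
```

```bash
python3 - <<'E'
from plant import env,camera
from h import *
c=camera("top"); im=c["image"]; pickle.dump(c,open("t2.pkl","wb"))
w=camera("wrist")["image"]
cv2.imwrite("pics/t2.png",np.hstack([cv2.resize(im[150:340,300:490],(400,400),interpolation=cv2.INTER_CUBIC),cv2.resize(w,(400,300))[:,:].copy() if 0 else np.vstack([cv2.resize(w,(400,300)),np.zeros((100,400,3),np.uint8)])]))
o=env.get_obs();print(np.round(o["q"],2),o["ft_force"])
E
```

```text
[ 0.38  0.4   0.03  2.12 -0.02  0.62  1.92] [ 0.28882762  0.30513151 -1.54208076]
```

View pics/t2.png

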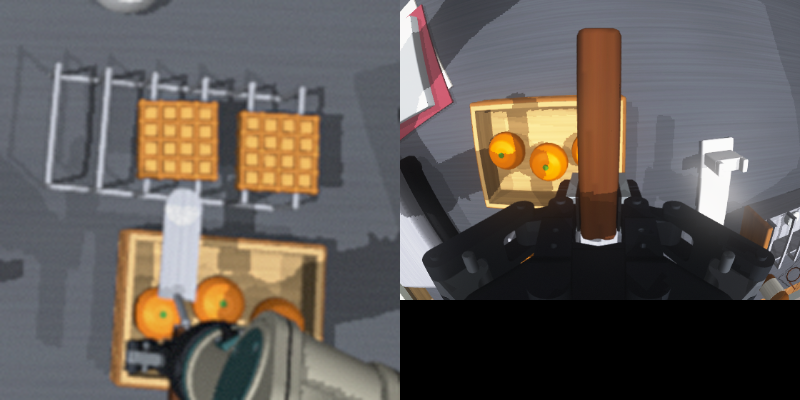

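Left half: blade tip at crop (185,190), in line with the middle lane. Lowering to just above bar height to check the alignment.

>>> step_arm(
  series=[
    [0,0,0,0,0,0.2,0],
    [0,0,0,0,0,0.4,0],
    [0,0,0,0,0,0.6,0],
    [0,0,0,0,0,0.67,0],
    [0,0,0,0,0,0.67,0],
    [0,0,0,0,0,0.67,0],
  ],
)

```text
clock: 8.5
eef_pos: [0.3952, -0.198, 0.1359]
eef_rot: [[-0.998, 0.07, 0.001], [0.07, 0.998, -0.0], [-0.001, -0.0, -1.0]]
ft_force: [-1.1, -0.3, -0.7]
finger_gap: 0.0209
grip_force: 98.1
```

```bash
python3 - <<'E'
from plant import env,camera
from h import *
c=camera("top"); im=c["image"]; pickle.dump(c,open("t3.pkl","wb"))
o=env.get_obs(); print(o["eef_pos"])
# rectified view onto z=0.09 plane in rack frame (blade height), 0.5mm/px
yaw=-.072; ctr=np.array([.5995,-.2135])
R=np.array([[np.cos(yaw),-np.sin(yaw)],[np.sin(yaw),np.cos(yaw)]])
def prof(x,z,lo,hi):
    t=np.arange(lo,hi,.5)/1000; P=np.c_[np.full_like(t,x),t]@R.T+ctr
    uv=proj(c,np.c_[P,np.full_like(t,z)]).astype(np.float32)
    hsv=im.astype(np.float32); return t*1000,cv2.remap(hsv,uv[:,:1].copy(),uv[:,1:].copy(),cv2.INTER_LINEAR)[:,0]
for x in (-.07,-.08,-.1,-.12):
    t,v=prof(x,.093,-40,40); print(x,[(int(a),b.astype(int).tolist()) for a,b in zip(t[::6],v[::6])])
cv2.imwrite("pics/t3.png",cv2.resize(im[180:290,320:470],(750,550),interpolation=cv2.INTER_CUBIC))
E
```

```text
[ 0.3951597  -0.19804434  0.13595187]
-0.07 [(-40, [74, 69, 65]), (-37, [76, 71, 67]), (-34, [76, 70, 67]), (-31, [76, 70, 67]), (-28, [78, 72, 67]), (-25, [78, 72, 68]), (-22, [76, 71, 66]), (-19, [73, 68, 65]), (-16, [117, 109, 106]), (-13, [207, 194, 191]), (-10, [222, 209, 205]), (-7, [217, 207, 202]), (-4, [218, 208, 203]), (-1, [218, 207, 202]), (2, [216, 203, 200]), (5, [216, 206, 202]), (8, [217, 205, 201]), (11, [214, 203, 199]), (14, [216, 204, 198]), (17, [202, 191, 187]), (20, [146, 136, 133]), (23, [110, 101, 96]), (26, [112, 104, 100]), (29, [112, 104, 101]), (32, [112, 104, 100]), (35, [112, 103, 99]), (38, [112, 103, 100])]
-0.08 [(-40, [66, 61, 58]), (-37, [70, 65, 61]), (-34, [71, 66, 63]), (-31, [66, 61, 58]), (-28, [68, 64, 61]), (-25, [68, 64, 60]), (-22, [67, 61, 59]), (-19, [66, 62, 58]), (-16, [123, 116, 112]), (-13, [208, 198, 195]), (-10, [227, 222, 220]), (-7, [225, 220, 219]), (-4, [227, 224, 222]), (-1, [229, 226, 225]), (2, [227, 224, 223]), (5, [226, 222, 220]), (8, [225, 220, 219]), (11, [228, 226, 224]), (14, [230, 228, 227]), (17, [220, 215, 215]), (
[... 698 characters left out ...]
41, 180]), (32, [90, 137, 178]), (35, [92, 141, 183]), (38, [91, 140, 183])]
-0.12 [(-40, [88, 125, 150]), (-37, [88, 126, 151]), (-34, [88, 126, 150]), (-31, [89, 127, 151]), (-28, [88, 127, 152]), (-25, [87, 126, 150]), (-22, [87, 125, 150]), (-19, [85, 123, 149]), (-16, [121, 144, 160]), (-13, [200, 194, 194]), (-10, [220, 208, 203]), (-7, [218, 207, 202]), (-4, [218, 206, 201]), (-1, [219, 208, 204]), (2, [214, 201, 198]), (5, [215, 204, 199]), (8, [218, 206, 202]), (11, [214, 205, 199]), (14, [216, 203, 200]), (17, [209, 197, 192]), (20, [146, 152, 163]), (23, [90, 129, 155]), (26, [90, 132, 158]), (29, [92, 132, 158]), (32, [94, 135, 161]), (35, [112, 161, 192]), (38, [123, 176, 209])]
```

View pics/t3.png

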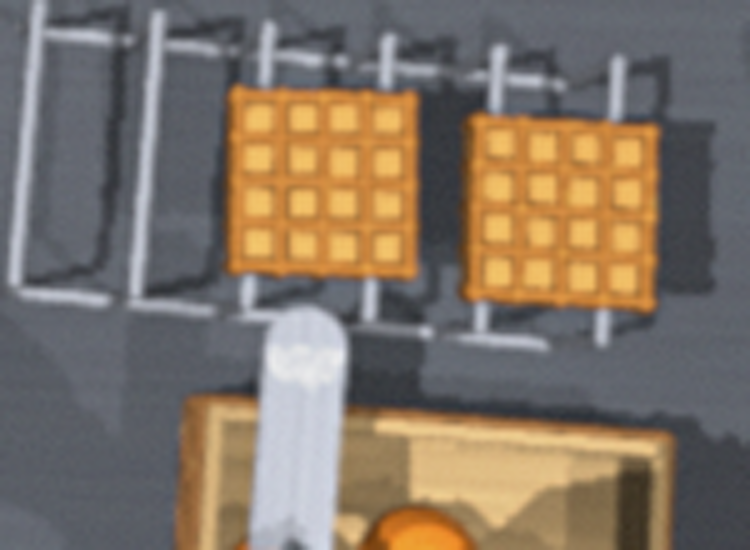

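>>> step_arm(
  series=[
    [0,0,0,0,-0.02,0,0],
    [0,0,0,0,-0.02,0.12,0],
    [0,0,0,0,-0.02,0.23,0],
    [0,0,0,0,-0.02,0.23,0],
  ],
)

```text
clock: 9.05
eef_pos: [0.3935, -0.1995, 0.1111]
eef_rot: [[-0.998, 0.071, -0.003], [0.071, 0.998, 0.001], [0.003, 0.001, -1.0]]
ft_force: [0.3, 0.4, -2.2]
finger_gap: 0.0205
grip_force: 98.1
```

>>> step_arm(
  series=[
    [0,0,0,-0.1,0,0,0],
    [0,0,0,-0.2,0,0,0],
    [0,0,0,-0.3,0,0,0],
    [0,0,0,-0.4,0,0,0],
    [0,0,0,-0.5,0,0,0],
    [0,0,0,-0.6,0,0,0],
    [0,0,0,-0.7,0,0,0],
    [0,0,0,-0.8,0,0,0],
    [0,0,0,-0.9,0,0,0],
    [0,0,0,-1,0,0,0],
  ],
)

```text
clock: 10.3
eef_pos: [0.4948, -0.207, 0.1123]
eef_rot: [[-0.998, 0.071, -0.0], [0.071, 0.998, 0.0], [0.0, 0.0, -1.0]]
ft_force: [0.4, -0.4, -1.4]
finger_gap: 0.0202
grip_force: 98.1
```

>>> step_arm(
  series=[
    [0,0,0,-0.07,0,0,0],
    [0,0,0,-0.07,0,0,0],
    [0,0,0,-0.07,0,0,0],
  ],
)

```text
clock: 10.68
eef_pos: [0.5006, -0.2074, 0.1122]
eef_rot: [[-0.997, 0.071, -0.001], [0.071, 0.997, 0.0], [0.001, 0.0, -1.0]]
ft_force: [-0.3, -0.3, -2.3]
finger_gap: 0.021
grip_force: 98.1
```

```bash
python3 - <<'E'
from plant import env,camera
from h import *
c=camera("top")["image"]; s=camera("scene")["image"]
cv2.imwrite("pics/t4.png",np.hstack([cv2.resize(c[170:290,325:465],(400,343),interpolation=cv2.INTER_CUBIC),cv2.resize(s[200:320,120:260],(400,343),interpolation=cv2.INTER_CUBIC)]))
E
```

```text
(no output)
```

View pics/t4.png

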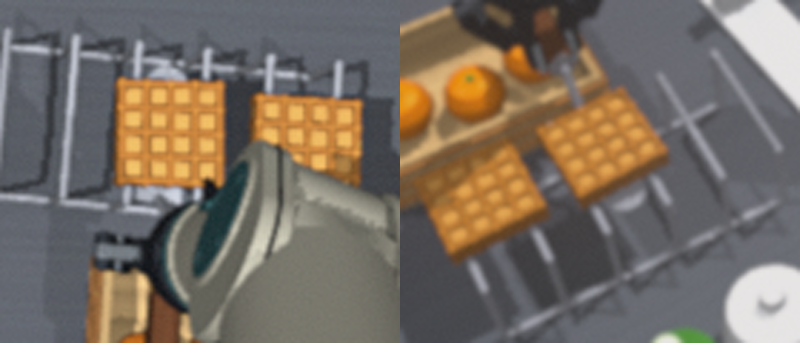

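>>> step_arm(
  series=[
    [0,0,0,0,0,-0.04,0],
    [0,0,0,0,0,-0.07,0],
    [0,0,0,0,0,-0.1,0],
    [0,0,0,0,0,-0.15,0],
    [0,0,0,0,0,-0.25,0],
    [0,0,0,0,0,-0.4,0],
    [0,0,0,0,0,-0.55,0],
    [0,0,0,0,0,-0.75,0],
    [0,0,0,0,0,-0.9,0],
    [0,0,0,0,0,-1,0],
  ],
)

```text
clock: 12.02
eef_pos: [0.5014, -0.2076, 0.2136]
eef_rot: [[-0.998, 0.071, 0.001], [0.071, 0.998, -0.0], [-0.001, -0.0, -1.0]]
ft_force: [-0.2, 0.1, -2.2]
finger_gap: 0.0207
grip_force: 97.9
```

>>> step_arm(
  series=[
    [0,0,-0.001,0,0.03,0,0],
    [0,0,-0.003,0,0.1,0,0],
    [0,0,-0.006,0,0.2,0,0],
    [0,0,-0.009,0,0.32,0,0],
    [0,0,-0.012,0,0.44,0,0],
    [0,0,-0.015,0,0.56,0,0],
    [0,0,-0.018,0,0.68,0,0],
    [0,0,-0.02,0,0.8,0,0],
    [0,0,-0.022,0,0.92,0,0],
    [0,0,-0.023,0,1,0,0],
  ],
)

```text
clock: 13.28
eef_pos: [0.5083, -0.1068, 0.2123]
eef_rot: [[-0.997, -0.075, 0.0], [-0.075, 0.997, 0.0], [-0.0, 0.0, -1.0]]
ft_force: [0.6, -0.1, -1.6]
finger_gap: 0.0204
grip_force: 97.9
```

>>> step_arm(
  series=[
    [0,0,0,-0.01,0.12,0,0],
    [0,0,0,-0.03,0.26,0,0],
    [0,0,0,-0.04,0.4,0,0],
    [0,0,0,-0.06,0.55,0,0],
    [0,0,0,-0.07,0.7,0,0],
    [0,0,0,-0.09,0.85,0,0],
    [0,0,0,-0.1,1,0,0],
  ],
)

```text
clock: 14.15
eef_pos: [0.5109, -0.0062, 0.2123]
eef_rot: [[-0.997, -0.074, 0.0], [-0.074, 0.997, 0.0], [-0.0, 0.0, -1.0]]
ft_force: [0.6, -1.0, -1.6]
finger_gap: 0.0206
grip_force: 97.9
```

>>> step_arm(
  series=[
    [0,0,0,-0.01,0.14,0,0],
    [0,0,0,-0.03,0.28,0,0],
    [0,0,0,-0.04,0.42,0,0],
    [0,0,0,-0.06,0.56,0,0],
    [0,0,0,-0.07,0.7,0,0],
    [0,0,0,-0.09,0.85,0,0],
    [0,0,0,-0.1,1,0,0],
  ],
)

```text
clock: 15.02
eef_pos: [0.5135, 0.0943, 0.2123]
eef_rot: [[-0.997, -0.074, 0.0], [-0.074, 0.997, 0.0], [-0.0, 0.0, -1.0]]
ft_force: [0.3, -0.1, -2.0]
finger_gap: 0.0204
grip_force: 97.9
```

>>> step_arm(
  series=[
    [0,0,0,-0.01,0.14,0,0],
    [0,0,0,-0.03,0.28,0,0],
    [0,0,0,-0.04,0.42,0,0],
    [0,0,0,-0.06,0.56,0,0],
    [0,0,0,-0.07,0.7,0,0],
    [0,0,0,-0.09,0.85,0,0],
    [0,0,0,-0.1,1,0,0],
  ],
)

```text
clock: 15.9
eef_pos: [0.5161, 0.1948, 0.2123]
eef_rot: [[-0.997, -0.074, 0.0], [-0.074, 0.997, 0.0], [-0.0, 0.0, -1.0]]
ft_force: [-0.5, 0.2, -2.2]
finger_gap: 0.0205
grip_force: 97.9
```

>>> step_arm(
  series=[
    [0,0,0,-0.02,0.1,0,0],
    [0,0,0,-0.04,0.18,0,0],
    [0,0,0,-0.05,0.23,0,0],
    [0,0,0,-0.05,0.25,0,0],
    [0,0,0,-0.05,0.25,0,0],
    [0,0,0,-0.05,0.25,0,0],
  ],
)

```text
clock: 16.65
eef_pos: [0.5191, 0.2185, 0.2123]
eef_rot: [[-0.997, -0.073, -0.0], [-0.073, 0.997, -0.0], [0.0, -0.0, -1.0]]
ft_force: [0.2, -0.0, -1.3]
finger_gap: 0.0205
grip_force: 97.9
```

```bash
python3 - <<'E'
from plant import env,camera
from h import *
c=camera("top"); s=camera("scene")["image"]; pickle.dump(c,open("t5.pkl","wb")); im=c["image"]
cv2.imwrite("pics/t5.png",np.hstack([cv2.resize(im[150:290,95:275],(400,311),interpolation=cv2.INTER_CUBIC),cv2.resize(s[110:250,250:430],(400,311),interpolation=cv2.INTER_CUBIC)]))
hsv=cv2.cvtColor(im,cv2.COLOR_BGR2HSV);H,S,V=[hsv[...,i].astype(int) for i in range(3)];yy,xx=np.mgrid[:420,:560]
m=(H<28)&(S>110)&(V>90)&(xx>120)&(xx<236)&(yy>150)&(yy<300)
o=env.get_obs(); z=o["eef_pos"][2]-.0445+.023
for b in blobs(m,200): print("w",rect(toz(c,b,z)),b.min(0),b.max(0))
print(o["eef_pos"])
E
```

```text
w [4.60993e+02 2.24122e+02 7.10130e+01 1.65920e+01 9.10000e-02] [159 257] [168 295]
w [6.13151e+02 2.26391e+02 7.93660e+01 8.03840e+01 1.36000e-01] [145 174] [189 218]
[0.51913288 0.21859161 0.21231136]
```

View pics/t5.png

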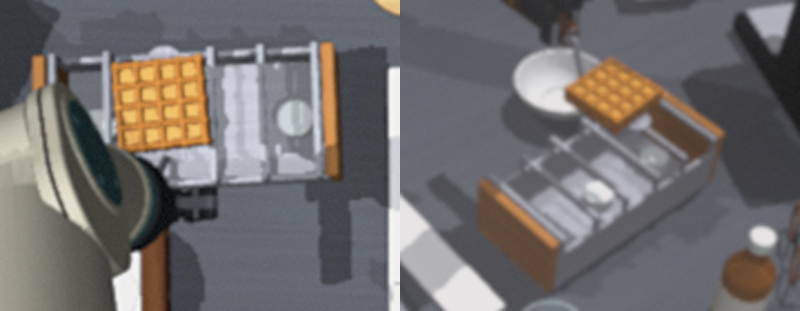

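>>> step_arm(
  series=[
    [0,0,0,0,0,0.04,0],
    [0,0,0,0,0,0.12,0],
    [0,0,0,0,0,0.24,0],
    [0,0,0,0,0,0.36,0],
    [0,0,0,0,0,0.48,0],
    [0,0,0,0,0,0.6,0],
    [0,0,0,0,0,0.68,0],
    [0,0,0,0,0,0.7,0],
    [0,0,0,0,0,0.7,0],
  ],
)

```text
clock: 17.88
eef_pos: [0.5193, 0.219, 0.1423]
eef_rot: [[-0.997, -0.074, 0.0], [-0.074, 0.997, 0.0], [-0.0, 0.0, -1.0]]
ft_force: [0.2, -0.5, -2.4]
finger_gap: 0.0208
grip_force: 97.9
```

```bash
python3 - <<'E'
from plant import env,camera
from h import *
c=camera("top"); im=c["image"]
cv2.imwrite("pics/t6.png",cv2.resize(im[160:260,120:230],(660,600),interpolation=cv2.INTER_CUBIC))
E
```

View pics/t6.png

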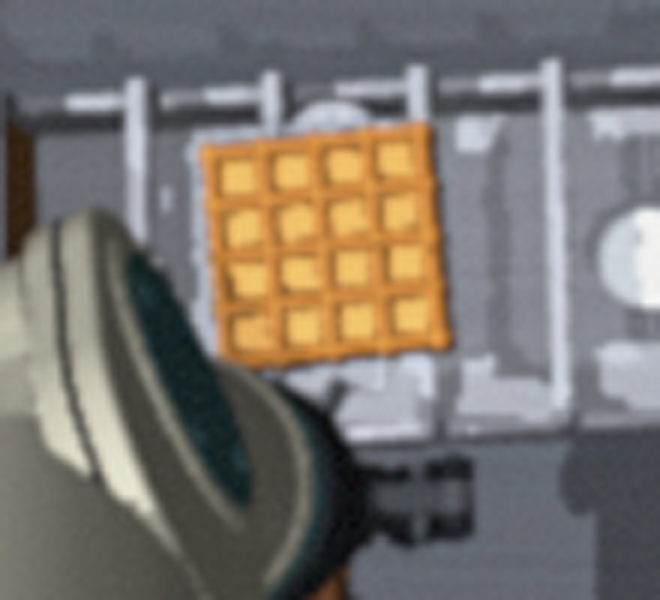

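Blade tip is at px (333,115), lane bars at (271,85) and (418,85), so blade and waffle sit slightly left (+y). Shifting -3 mm, then lowering and withdrawing.

>>> step_arm(
  series=[
    [0,0,0,0,-0.02,0,0],
    [0,0,0,0,-0.03,0,0],
    [0,0,0,0,-0.03,0.04,0],
    [0,0,0,0,-0.03,0.08,0],
    [0,0,0,0,-0.03,0.12,0],
    [0,0,0,0,-0.03,0.15,0],
    [0,0,0,0,-0.03,0.18,0],
    [0,0,0,0,-0.03,0.21,0],
    [0,0,0,0,-0.03,0.24,0],
    [0,0,0,0,-0.03,0.24,0],
  ],
)

```text
clock: 19.18
eef_pos: [0.5192, 0.2159, 0.1181]
eef_rot: [[-0.997, -0.074, -0.0], [-0.074, 0.997, -0.0], [0.0, -0.0, -1.0]]
ft_force: [-0.2, 0.6, -1.4]
finger_gap: 0.0202
grip_force: 98.0
```

>>> step_arm(
  series=[
    [0,0,0,0.02,0,0,0],
    [0,0,0,0.08,0,0,0],
    [0,0,0,0.18,0,0,0],
    [0,0,0,0.3,0,0,0],
    [0,0,0,0.42,0,0,0],
    [0,0,0,0.55,0,0,0],
    [0,0,0,0.68,0,0,0],
    [0,0,0,0.82,0,0,0],
    [0,0,0,0.95,0,0,0],
    [0,0,0,1,0,0,0],
  ],
)

```text
clock: 20.42
eef_pos: [0.4185, 0.2085, 0.1183]
eef_rot: [[-0.997, -0.074, -0.001], [-0.074, 0.997, -0.0], [0.001, -0.0, -1.0]]
ft_force: [0.3, 0.1, -0.6]
finger_gap: 0.0204
grip_force: 98.0
```

>>> step_arm(
  series=[
    [0,0,0,0.15,0,0,0],
    [0,0,0,0.3,0,0,0],
    [0,0,0,0.3,0,-0.2,0],
    [0,0,0,0.3,0,-0.4,0],
    [0,0,0,0.3,0,-0.6,0],
    [0,0,0,0.3,0,-0.8,0],
  ],
)

```text
clock: 21.18
eef_pos: [0.3887, 0.2062, 0.1988]
eef_rot: [[-0.997, -0.074, -0.001], [-0.074, 0.997, -0.0], [0.001, -0.0, -1.0]]
ft_force: [-0.5, 0.2, -0.5]
finger_gap: 0.0204
grip_force: 98.0
```

>>> step_arm(
  series=[
    [0,0,0.005,-0.1,-0.2,0,0],
    [0,0,0.011,-0.2,-0.4,0,0],
    [0,0,0.017,-0.3,-0.7,0,0],
    [0,0,0.023,-0.4,-1,0,0],
  ],
)

```text
clock: 21.68
eef_pos: [0.4363, 0.109, 0.1982]
eef_rot: [[-0.997, 0.071, -0.001], [0.071, 0.997, 0.0], [0.001, -0.0, -1.0]]
ft_force: [0.9, 0.5, -2.3]
finger_gap: 0.0204
grip_force: 98.1
```

>>> step_arm(
  series=[
    [0,0,0,0,-0.25,0,0],
    [0,0,0,0,-0.5,0,0],
    [0,0,0,0,-0.75,0,0],
    [0,0,0,0,-1,0,0],
  ],
)

```text
clock: 22.18
eef_pos: [0.4289, 0.0093, 0.1981]
eef_rot: [[-0.998, 0.07, -0.001], [0.07, 0.998, 0.0], [0.001, 0.0, -1.0]]
ft_force: [-0.0, 0.0, -1.4]
finger_gap: 0.0206
grip_force: 98.1
```

>>> step_arm(
  series=[
    [0,0,0,0,-0.25,0,0],
    [0,0,0,0,-0.5,0,0],
    [0,0,0,0,-0.75,0,0],
    [0,0,0,0,-1,0,0],
  ],
)

```text
clock: 22.68
eef_pos: [0.4219, -0.0902, 0.1981]
eef_rot: [[-0.998, 0.07, -0.001], [0.07, 0.998, 0.0], [0.001, 0.0, -1.0]]
ft_force: [0.5, -0.5, -0.7]
finger_gap: 0.0203
grip_force: 98.1
```

>>> step_arm(
  series=[
    [0,0,0,0,-0.25,0,0],
    [0,0,0,0,-0.5,0,0],
    [0,0,0,0,-0.75,0,0],
    [0,0,0,0,-1,0,0],
  ],
)

```text
clock: 23.18
eef_pos: [0.415, -0.1898, 0.1981]
eef_rot: [[-0.998, 0.07, -0.001], [0.07, 0.998, 0.0], [0.001, 0.0, -1.0]]
ft_force: [-0.0, 0.1, -1.9]
finger_gap: 0.0202
grip_force: 98.1
```

>>> step_arm(
  series=[
    [0,0,0,0,-0.25,0,0],
    [0,0,0,0,-0.5,0,0],
    [0,0,0,0.1,-0.75,0,0],
    [0,0,0,0.2,-1,0,0],
    [0,0,0,0.2,-1,0,0],
    [0,0,0,0.2,-1,0,0],
  ],
)

```text
clock: 23.92
eef_pos: [0.3887, -0.2869, 0.1981]
eef_rot: [[-0.998, 0.07, -0.0], [0.07, 0.998, 0.001], [0.0, 0.001, -1.0]]
ft_force: [0.4, 0.5, -1.4]
finger_gap: 0.0203
grip_force: 98.1
```

>>> step_arm(
  series=[
    [0,0,0,0.02,-0.13,0,0],
    [0,0,0,0.02,-0.13,0.2,0],
    [0,0,0,0.02,-0.13,0.4,0],
    [0,0,0,0.02,-0.13,0.55,0],
    [0,0,0,0.02,-0.13,0.63,0],
    [0,0,0,0.02,-0.13,0.63,0],
    [0,0,0,0.02,-0.13,0.63,0],
  ],
)

```text
clock: 24.8
eef_pos: [0.3863, -0.3011, 0.1358]
eef_rot: [[-0.998, 0.07, 0.001], [0.07, 0.998, -0.001], [-0.001, -0.001, -1.0]]
ft_force: [-0.5, 0.2, -1.0]
finger_gap: 0.0207
grip_force: 98.1
```

```bash
python3 - <<'E'
from plant import env,camera
from h import *
c=camera("top"); im=c["image"]
a=cv2.resize(im[180:270,375:465],(500,500),interpolation=cv2.INTER_CUBIC); b=cv2.resize(im[160:240,120:240],(300,200))
cv2.imwrite("pics/t7.png",np.hstack([a,np.vstack([b,np.zeros((300,300,3),np.uint8)])]))
E
```

```text
(no output)
```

View pics/t7.png

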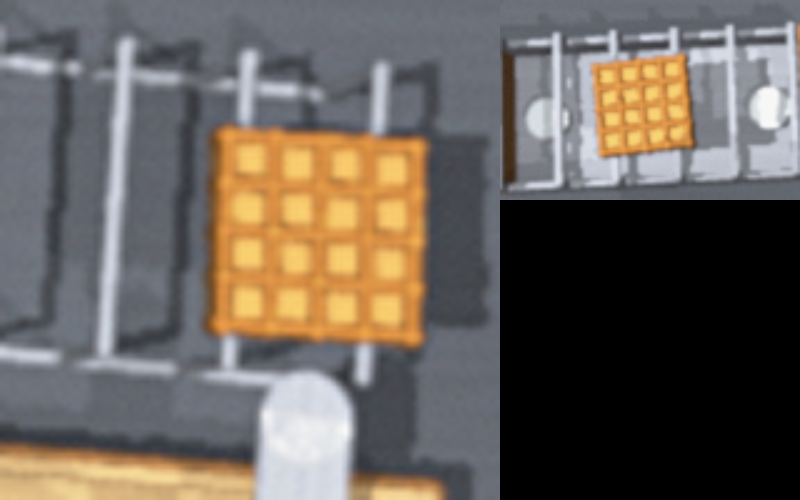

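Waffle 1 lies across lane 1 of the warmer. The blade tip is at (307,385), close to the centre of the right rack lane's bars, (230,355) and (364,370). Inserting with a +1 mm shift.

>>> step_arm(
  series=[
    [0,0,0,0,0.01,0,0],
    [0,0,0,0,0.01,0.12,0],
    [0,0,0,0,0.01,0.23,0],
    [0,0,0,0,0.01,0.23,0],
  ],
)

```text
clock: 25.35
eef_pos: [0.3851, -0.2993, 0.111]
eef_rot: [[-0.998, 0.071, -0.002], [0.071, 0.998, 0.002], [0.002, 0.001, -1.0]]
ft_force: [-1.0, -0.1, -1.7]
finger_gap: 0.0202
grip_force: 98.1
```

>>> step_arm(
  series=[
    [0,0,0,-0.1,0,0,0],
    [0,0,0,-0.2,0,0,0],
    [0,0,0,-0.3,0,0,0],
    [0,0,0,-0.4,0,0,0],
    [0,0,0,-0.5,0,0,0],
    [0,0,0,-0.6,0,0,0],
    [0,0,0,-0.7,0,0,0],
    [0,0,0,-0.8,0,0,0],
    [0,0,0,-0.9,0,0,0],
    [0,0,0,-1,0,0,0],
  ],
)

```text
clock: 26.6
eef_pos: [0.4863, -0.3069, 0.1123]
eef_rot: [[-0.998, 0.071, -0.0], [0.071, 0.998, 0.0], [0.0, 0.0, -1.0]]
ft_force: [-0.6, -1.0, -1.1]
finger_gap: 0.0205
grip_force: 98.1
```

>>> step_arm(
  series=[
    [0,0,0,-0.05,0,0,0],
    [0,0,0,-0.05,0,0,0],
    [0,0,0,-0.05,0,0,0],
  ],
)

```text
clock: 26.98
eef_pos: [0.4902, -0.3072, 0.1122]
eef_rot: [[-0.997, 0.071, -0.001], [0.071, 0.997, 0.0], [0.001, 0.0, -1.0]]
ft_force: [1.3, -0.2, -1.7]
finger_gap: 0.021
grip_force: 98.1
```

>>> step_arm(
  series=[
    [0,0,0,0,0,-0.04,0],
    [0,0,0,0,0,-0.07,0],
    [0,0,0,0,0,-0.1,0],
    [0,0,0,0,0,-0.15,0],
    [0,0,0,0,0,-0.25,0],
    [0,0,0,0,0,-0.4,0],
    [0,0,0,0,0,-0.55,0],
    [0,0,0,0,0,-0.75,0],
    [0,0,0,0,0,-0.9,0],
    [0,0,0,0,0,-1,0],
  ],
)

```text
clock: 28.22
eef_pos: [0.4909, -0.3074, 0.2136]
eef_rot: [[-0.998, 0.071, 0.001], [0.071, 0.998, -0.001], [-0.001, -0.001, -1.0]]
ft_force: [-0.2, 0.1, -1.9]
finger_gap: 0.0207
grip_force: 98.1
```

>>> step_arm(
  series=[
    [0,0,-0.001,0,0.03,0,0],
    [0,0,-0.003,0,0.1,0,0],
    [0,0,-0.006,0,0.2,0,0],
    [0,0,-0.009,0,0.32,0,0],
    [0,0,-0.012,0,0.44,0,0],
    [0,0,-0.015,0,0.56,0,0],
    [0,0,-0.018,0,0.68,0,0],
    [0,0,-0.02,0,0.8,0,0],
    [0,0,-0.022,0,0.92,0,0],
    [0,0,-0.023,0,1,0,0],
  ],
)

```text
clock: 29.48
eef_pos: [0.4979, -0.2065, 0.2123]
eef_rot: [[-0.997, -0.075, 0.0], [-0.075, 0.997, 0.0], [-0.0, 0.0, -1.0]]
ft_force: [0.4, 1.0, -2.1]
finger_gap: 0.0204
grip_force: 98.1
```

>>> step_arm(
  series=[
    [0,0,0,-0.02,0.12,0,0],
    [0,0,0,-0.04,0.26,0,0],
    [0,0,0,-0.06,0.4,0,0],
    [0,0,0,-0.08,0.55,0,0],
    [0,0,0,-0.1,0.7,0,0],
    [0,0,0,-0.13,0.85,0,0],
    [0,0,0,-0.15,1,0,0],
  ],
)

```text
clock: 30.35
eef_pos: [0.5055, -0.1055, 0.2123]
eef_rot: [[-0.997, -0.074, 0.0], [-0.074, 0.997, 0.0], [-0.0, 0.0, -1.0]]
ft_force: [-0.4, -0.2, -2.6]
finger_gap: 0.0206
grip_force: 98.1
```

>>> step_arm(
  series=[
    [0,0,0,-0.02,0.14,0,0],
    [0,0,0,-0.04,0.28,0,0],
    [0,0,0,-0.06,0.42,0,0],
    [0,0,0,-0.08,0.56,0,0],
    [0,0,0,-0.1,0.7,0,0],
    [0,0,0,-0.13,0.85,0,0],
    [0,0,0,-0.15,1,0,0],
  ],
)

```text
clock: 31.22
eef_pos: [0.5131, -0.0047, 0.2123]
eef_rot: [[-0.997, -0.074, 0.0], [-0.074, 0.997, 0.0], [-0.0, 0.0, -1.0]]
ft_force: [-0.4, 0.3, -0.9]
finger_gap: 0.0207
grip_force: 98.1
```

>>> step_arm(
  series=[
    [0,0,0,-0.02,0.14,0,0],
    [0,0,0,-0.04,0.28,0,0],
    [0,0,0,-0.06,0.42,0,0],
    [0,0,0,-0.08,0.56,0,0],
    [0,0,0,-0.1,0.7,0,0],
    [0,0,0,-0.13,0.85,0,0],
    [0,0,0,-0.15,1,0,0],
  ],
)

```text
clock: 32.1
eef_pos: [0.5207, 0.0961, 0.2123]
eef_rot: [[-0.997, -0.074, 0.0], [-0.074, 0.997, 0.0], [-0.0, 0.0, -1.0]]
ft_force: [-0.0, 0.8, -1.4]
finger_gap: 0.0204
grip_force: 98.1
```

>>> step_arm(
  series=[
    [0,0,0,-0.02,0.1,0,0],
    [0,0,0,-0.04,0.18,0,0],
    [0,0,0,-0.06,0.22,0,0],
    [0,0,0,-0.06,0.23,0,0],
    [0,0,0,-0.06,0.23,0,0],
    [0,0,0,-0.06,0.23,0,0],
  ],
)

```text
clock: 32.85
eef_pos: [0.5247, 0.118, 0.2123]
eef_rot: [[-0.997, -0.073, -0.0], [-0.073, 0.997, -0.0], [0.0, -0.0, -1.0]]
ft_force: [0.5, -0.5, -2.1]
finger_gap: 0.0208
grip_force: 98.1
```

>>> step_arm(
  series=[
    [0,0,0,0,0,0.04,0],
    [0,0,0,0,0,0.12,0],
    [0,0,0,0,0,0.24,0],
    [0,0,0,0,0,0.36,0],
    [0,0,0,0,0,0.48,0],
    [0,0,0,0,0,0.6,0],
    [0,0,0,0,0,0.68,0],
    [0,0,0,0,0,0.7,0],
    [0,0,0,0,0,0.7,0],
  ],
)

```text
clock: 33.98
eef_pos: [0.5249, 0.1185, 0.1424]
eef_rot: [[-0.997, -0.074, 0.0], [-0.074, 0.997, 0.0], [-0.0, 0.0, -1.0]]
ft_force: [0.5, -0.6, -2.1]
finger_gap: 0.021
grip_force: 98.1
```

```bash
python3 - <<'E'
from plant import env,camera
from h import *
c=camera("top"); im=c["image"]
cv2.imwrite("pics/t8.png",cv2.resize(im[160:260,140:250],(660,600),interpolation=cv2.INTER_CUBIC))
E
```

```text
(no output)
```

View pics/t8.png

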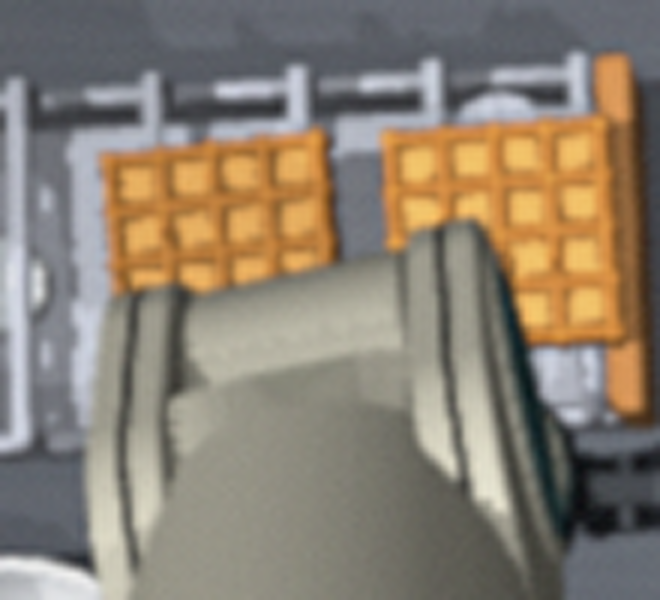

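Blade tip is at (499,105) between bars (432,85) and (578,85), so it's centred. Lowering and withdrawing.

>>> step_arm(
  series=[
    [0,0,0,0,-0.01,0,0],
    [0,0,0,0,-0.01,0.02,0],
    [0,0,0,0,-0.01,0.05,0],
    [0,0,0,0,-0.01,0.08,0],
    [0,0,0,0,-0.01,0.12,0],
    [0,0,0,0,-0.01,0.15,0],
    [0,0,0,0,-0.01,0.18,0],
    [0,0,0,0,-0.01,0.21,0],
    [0,0,0,0,-0.01,0.24,0],
    [0,0,0,0,-0.01,0.24,0],
  ],
)

```text
clock: 35.28
eef_pos: [0.5247, 0.1174, 0.1181]
eef_rot: [[-0.997, -0.074, -0.0], [-0.074, 0.997, -0.0], [0.0, -0.0, -1.0]]
ft_force: [0.1, -0.7, -1.4]
finger_gap: 0.0207
grip_force: 98.1
```

>>> step_arm(
  series=[
    [0,0,0,0.02,0,0,0],
    [0,0,0,0.08,0,0,0],
    [0,0,0,0.18,0,0,0],
    [0,0,0,0.3,0,0,0],
    [0,0,0,0.42,0,0,0],
    [0,0,0,0.55,0,0,0],
    [0,0,0,0.68,0,0,0],
    [0,0,0,0.82,0,0,0],
    [0,0,0,0.95,0,0,0],
    [0,0,0,1,0,0,0],
  ],
)

```text
clock: 36.52
eef_pos: [0.424, 0.1099, 0.1183]
eef_rot: [[-0.997, -0.074, -0.001], [-0.074, 0.997, -0.0], [0.001, -0.0, -1.0]]
ft_force: [-0.2, -1.2, -1.8]
finger_gap: 0.0209
grip_force: 98.1
```

>>> step_arm(
  series=[
    [0,0,0,0.15,0,0,0],
    [0,0,0,0.2,0,0,0],
    [0,0,0,0.2,0,-0.2,0],
    [0,0,0,0.2,0,-0.4,0],
    [0,0,0,0.2,0,-0.6,0],
    [0,0,0,0.2,0,-0.6,0],
  ],
)

```text
clock: 37.28
eef_pos: [0.4061, 0.1089, 0.1792]
eef_rot: [[-0.997, -0.074, 0.003], [-0.074, 0.997, 0.001], [-0.003, 0.001, -1.0]]
ft_force: [0.4, 0.9, -2.3]
finger_gap: 0.0206
grip_force: 98.1
```

```bash
python3 - <<'E'
from plant import env,camera
from h import *
c=camera("top"); im=c["image"]; s=camera("scene")["image"]
a=cv2.resize(im[150:310,95:315],(420,305),interpolation=cv2.INTER_CUBIC)
b=cv2.resize(s[100:270,225:405],(324,305),interpolation=cv2.INTER_CUBIC)
cv2.imwrite("pics/t9.png",np.hstack([a,b]))
E
```

```text
(no output)
```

View pics/t9.png

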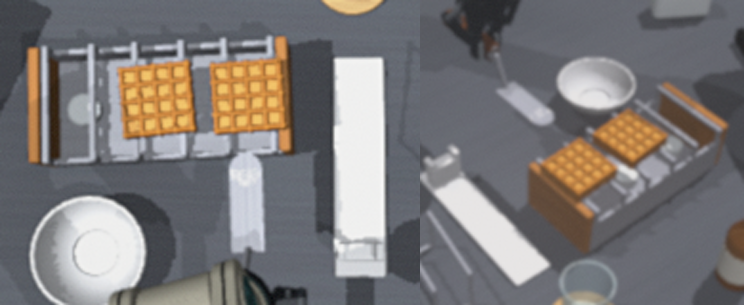

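Both waffles lie flat on the warmer, at crop (157,98) and (249,95). The rest is clear, so the knife goes back now.

>>> step_arm(
  series=[
    [0,0,0.002,-0.13,-0.15,0,0],
    [0,0,0.004,-0.27,-0.3,0,0],
    [0,0,0.006,-0.4,-0.45,0,0],
    [0,0,0.007,-0.54,-0.59,0,0],
    [0,0,0.007,-0.54,-0.59,0,0],
  ],
)

```text
clock: 38.0
eef_pos: [0.4646, 0.0524, 0.178]
eef_rot: [[-1.0, -0.027, 0.001], [-0.027, 1.0, -0.0], [-0.001, -0.0, -1.0]]
ft_force: [-0.6, 0.1, -1.5]
finger_gap: 0.0203
grip_force: 98.1
```

>>> step_arm(
  series=[
    [0,0,0,-0.15,-0.15,0,0],
    [0,0,0,-0.3,-0.3,0,0],
    [0,0,0,-0.45,-0.45,0,0],
    [0,0,0,-0.565,-0.565,0,0],
    [0,0,0,-0.565,-0.565,0,0],
    [0,0,0,-0.565,-0.565,0,0],
  ],
)

```text
clock: 38.75
eef_pos: [0.5209, -0.0006, 0.1781]
eef_rot: [[-1.0, -0.03, -0.001], [-0.03, 1.0, 0.0], [0.001, 0.001, -1.0]]
ft_force: [-0.5, -0.4, -0.6]
finger_gap: 0.0206
grip_force: 98.1
```

>>> step_arm(
  series=[
    [0,0,0,-0.01,0,0.2,0],
    [0,0,0,-0.01,0,0.4,0],
    [0,0,0,-0.01,0,0.6,0],
    [0,0,0,-0.01,0,0.8,0],
    [0,0,0,-0.01,0,0.95,0],
    [0,0,0,-0.01,0,1,0],
    [0,0,0,-0.01,0,1,0],
  ],
)

```text
clock: 39.62
eef_pos: [0.5225, -0.0009, 0.0783]
eef_rot: [[-1.0, -0.03, -0.0], [-0.03, 1.0, 0.0], [0.0, 0.0, -1.0]]
ft_force: [0.5, -0.9, -1.6]
finger_gap: 0.0204
grip_force: 98.1
```

>>> step_arm(
  series=[
    [0,0,0,0,0,0.08,0],
    [0,0,0,0,0,0.14,0],
    [0,0,0,0,0,0.18,0],
    [0,0,0,0,0,0.21,0],
    [0,0,0,0,0,0.23,0],
    [0,0,0,0,0,0.24,0],
    [0,0,0,0,0,0.24,0],
    [0,0,0,0,0,0.24,0],
  ],
)

```text
clock: 40.62
eef_pos: [0.5226, -0.001, 0.0544]
eef_rot: [[-1.0, -0.03, 0.0], [-0.03, 1.0, 0.0], [-0.0, 0.0, -1.0]]
ft_force: [-0.4, -0.2, -1.7]
finger_gap: 0.0206
grip_force: 98.1
```

>>> step_arm(
  series=[
    [0,0,0,0,0,0.01,0],
    [0,0,0,0,0,0.015,0],
    [0,0,0,0,0,0.015,0],
    [0,0,0,0,0,0.015,0],
  ],
)

```text
clock: 41.12
eef_pos: [0.5226, -0.001, 0.0529]
eef_rot: [[-1.0, -0.03, 0.0], [-0.03, 1.0, 0.0], [-0.0, 0.0, -1.0]]
ft_force: [-1.4, -0.0, 0.5]
finger_gap: 0.0208
grip_force: 98.2
```

Contact has just been made (the force changed sign). Opening gradually and retreating upward.

>>> step_arm(
  series=[
    [0,0,0,0,0,0,0.3],
    [0,0,0,0,0,0,0.35],
    [0,0,0,0,0,0,0.5],
    [0,0,0,0,0,0,0.8],
    [0,0,0,0,0,0,1],
    [0,0,0,0,0,0,1],
    [0,0,0,0,0,0,1],
  ],
)

```text
clock: 42.0
eef_pos: [0.5225, -0.001, 0.0528]
eef_rot: [[-1.0, -0.03, -0.0], [-0.03, 1.0, 0.0], [0.0, 0.0, -1.0]]
ft_force: [-0.1, 0.3, 0.5]
finger_gap: 0.0854
grip_force: 0.0
```

>>> step_arm(
  series=[
    [0,0,0,0,0,-0.1,1],
    [0,0,0,0,0,-0.3,1],
    [0,0,0,0,0,-0.6,1],
    [0,0,0,0,0,-1,1],
  ],
)

```text
clock: 42.5
eef_pos: [0.5219, -0.0011, 0.1538]
eef_rot: [[-1.0, -0.03, -0.001], [-0.03, 1.0, -0.0], [0.001, 0.0, -1.0]]
ft_force: [0.2, 0.1, -0.5]
finger_gap: 0.0853
grip_force: 0.0
```

>>> step_arm(
  series=[
    [0,0,0,0.25,0,-0.25,1],
    [0,0,0,0.5,0,-0.5,1],
    [0,0,0,0.75,0,-0.75,1],
    [0,0,0,1,0,-0.9,1],
    [0,0,0,1,0,-0.9,1],
  ],
)

```text
clock: 43.12
eef_pos: [0.4216, -0.0042, 0.2443]
eef_rot: [[-1.0, -0.03, 0.002], [-0.03, 1.0, 0.0], [-0.002, 0.0, -1.0]]
ft_force: [0.0, -0.2, -0.1]
finger_gap: 0.0856
grip_force: 0.0
```

```bash
python3 - <<'E'
from plant import env,camera
from h import *
c=camera("top"); pickle.dump(c,open("t10.pkl","wb")); im=c["image"]; s=camera("scene")["image"]
cv2.imwrite("pics/t10.png",np.hstack([cv2.resize(im[150:350,240:480],(420,350),interpolation=cv2.INTER_CUBIC),cv2.resize(s[160:270,195:320],(380,350),interpolation=cv2.INTER_CUBIC)]))
hsv=cv2.cvtColor(im,cv2.COLOR_BGR2HSV);H,S,V=[hsv[...,i].astype(int) for i in range(3)];yy,xx=np.mgrid[:420,:560]
m=(H<15)&(S>190)&(V>160)&(xx>350)&(xx<460)&(yy>260)&(yy<345)
for b in blobs(m,100): print("mand",b.min(0),b.max(0),cv2.minEnclosingCircle((toz(c,b,.03)*1000).astype(np.float32)))
m=(S<60)&(V>150)&(xx>95)&(xx<180)&(yy>250)&(yy<325)
for b in blobs(m,500): print("bowl",rect(toz(c,b,0.045)))
E
```

```text
bowl [442.317 304.645 129.39  129.612  -0.741]
```

View pics/t10.png

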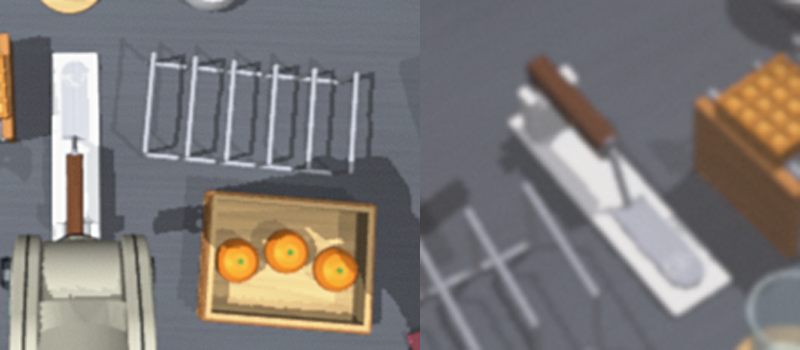

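Knife is seated: blade flat on the slab, handle end in the saddle. Now the mandarins.

```bash
python3 - <<'E'
from plant import env,camera
from h import *
c=pickle.load(open("t10.pkl","rb")); im=c["image"]
hsv=cv2.cvtColor(im,cv2.COLOR_BGR2HSV);H,S,V=[hsv[...,i].astype(int) for i in range(3)];yy,xx=np.mgrid[:420,:560]
for p in [(375,299),(403,294),(431,304)]: print(hsv[p[1]-6,p[0]-6],hsv[p[1]+5,p[0]-5])
m=(H<18)&(S>170)&(V>120)&(xx>358)&(xx<450)&(yy>268)&(yy<330)
m=cv2.morphologyEx(m.astype(np.uint8),cv2.MORPH_OPEN,np.ones((5,5)))
for b in blobs(m,100):
    (u,v),r=cv2.minEnclosingCircle(b.astype(np.float32)); print("mand",(u,v),r,np.round(toz(c,[[u,v]],.03)*1000,1))
o=env.get_obs(); print(np.round(o["q"],2))
E
```

```text
[ 16 209 240] [ 19 196 247]
[ 15 212 235] [ 18 200 246]
[ 15 209 231] [ 18 199 245]
mand (431.032470703125, 302.6558532714844) 12.258783340454102 [[ 415.4 -329.5]]
[-0.1   0.31  0.05  2.11 -0.02  0.72  1.57]
```

```bash
python3 - <<'E'
from h import *
c=pickle.load(open("t10.pkl","rb")); im=c["image"]
hsv=cv2.cvtColor(im,cv2.COLOR_BGR2HSV);H,S,V=[hsv[...,i].astype(int) for i in range(3)];yy,xx=np.mgrid[:420,:560]
print(hsv[290:310:4,360:392:4].tolist()[2], hsv[299,330:364:3].tolist())
m=(S>180)&(V>120)&(H<21)&(xx>362)&(xx<446)&(yy>275)&(yy<325)
m=cv2.morphologyEx(m.astype(np.uint8),cv2.MORPH_OPEN,np.ones((3,3)))
for b in blobs(m,60):
    (u,v),r=cv2.minEnclosingCircle(b.astype(np.float32)); print("mand",(u,v),r,b.min(0),b.max(0),np.round(toz(c,[[u,v]],.03)*1000,1))
for p in [(375.4,299.1),(403.4,294),(431.4,303.7)]: print(np.round(toz(c,[p],.03)*1000,1))
E
```

```text
[[22, 92, 246], [14, 214, 151], [20, 192, 246], [21, 183, 247], [29, 156, 185], [21, 186, 249], [16, 206, 249], [16, 123, 170]] [[111, 29, 124], [111, 33, 124], [110, 31, 123], [111, 32, 127], [113, 25, 121], [109, 33, 109], [108, 30, 110], [107, 32, 111], [12, 107, 145], [14, 151, 176], [22, 92, 246], [15, 155, 117]]
mand (431.3214416503906, 303.41070556640625) 12.548022270202637 [419 292] [443 315] [[ 413.8 -330.1]]
mand (375.1470642089844, 298.5) 12.1671142578125 [364 287] [387 310] [[ 421.1 -206.5]]
mand (403.1470642089844, 293.79412841796875) 12.278945922851562 [391 282] [415 305] [[ 432.9 -268.1]]
[[ 419.8 -207. ]]
[[ 432.5 -268.7]]
[[ 413.2 -330.3]]
```

>>> step_arm(
  series=[
    [0,0,0,0,-0.25,0,0.85],
    [0,0,0,0,-0.5,0,0.85],
    [0,0,0,0,-0.75,0,0.85],
    [0,0,0,0,-1,0,0.85],
  ],
)

```text
clock: 43.72
eef_pos: [0.4264, -0.1049, 0.2421]
eef_rot: [[-1.0, -0.03, -0.001], [-0.03, 1.0, -0.0], [0.001, 0.0, -1.0]]
ft_force: [-0.8, 0.1, -0.2]
finger_gap: 0.073
grip_force: 0.0
```

>>> step_arm(
  series=[
    [0,0,0.029,0.01,-0.12,0,0.85],
    [0,0,0.058,0.02,-0.25,0,0.85],
    [0,0,0.087,0.03,-0.37,0,0.85],
    [0,0,0.116,0.04,-0.5,0,0.85],
    [0,0,0.145,0.05,-0.62,0,0.85],
    [0,0,0.174,0.06,-0.75,0,0.85],
    [0,0,0.203,0.07,-0.87,0,0.85],
    [0,0,0.232,0.07,-1,0,0.85],
    [0,0,0.25,0.07,-1,0,0.85],
    [0,0,0.264,0.07,-1,0,0.85],
  ],
)

```text
clock: 44.98
eef_pos: [0.4222, -0.2047, 0.2421]
eef_rot: [[0.061, 0.998, -0.001], [0.998, -0.061, -0.001], [-0.001, -0.001, -1.0]]
ft_force: [0.4, 0.5, -0.0]
finger_gap: 0.0729
grip_force: 0.0
```

```bash
python3 - <<'E'
from plant import env,camera
from h import *
c=camera("wrist"); cv2.imwrite("pics/w11.png",c["image"]); pickle.dump(c,open("w11.pkl","wb"))
o=env.get_obs(); print(o["eef_pos"],np.round(o["eef_rot"],3).tolist(),np.round(o["q"],2),o["finger_gap"])
im=c["image"]; hsv=cv2.cvtColor(im,cv2.COLOR_BGR2HSV);H,S,V=[hsv[...,i].astype(int) for i in range(3)]
m=(S>185)&(V>100)&(H<18)
m=cv2.morphologyEx(m.astype(np.uint8),cv2.MORPH_OPEN,np.ones((5,5)))
for b in blobs(m,300): 
    (u,v),r=cv2.minEnclosingCircle(b.astype(np.float32)); print(u,v,r,np.round(wz(c,[[u,v]],.03)*1000,1))
E
```

```text
[ 0.42221974 -0.20453396  0.24202778] [[0.063, 0.998, -0.001], [0.998, -0.063, -0.001], [-0.001, -0.001, -1.0]] [ 0.    0.42  0.54  2.01 -0.29  0.79  0.65] 0.07276680326358112
275.1971435546875 281.51141357421875 22.488767623901367 [[ 412.1 -329.2]]
289.7768249511719 233.6807861328125 24.09816551208496 [[ 432.5 -268.6]]
275.430419921875 180.72164916992188 25.57976531982422 [[ 420.2 -206.8]]
```

View pics/w11.png

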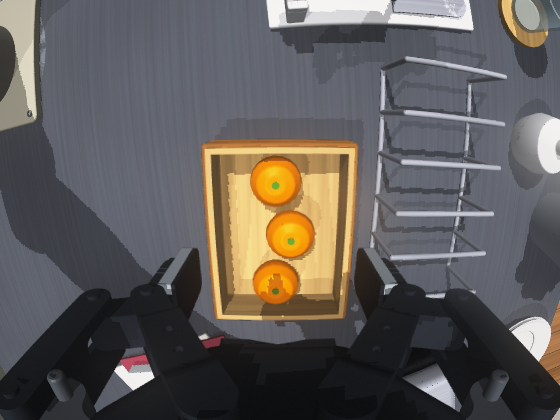

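Wrist view: three mandarins, the target at (275,180), agreeing with the top view. Descending on it.

>>> step_arm(
  series=[
    [0,0,0,-0.02,-0.02,0.25,0.85],
    [0,0,0,-0.02,-0.02,0.5,0.85],
    [0,0,0,-0.02,-0.02,0.75,0.85],
    [0,0,0,-0.02,-0.02,1,0.85],
  ],
)

```text
clock: 45.52
eef_pos: [0.4201, -0.2063, 0.1414]
eef_rot: [[0.056, 0.998, -0.0], [0.998, -0.056, -0.0], [-0.0, -0.0, -1.0]]
ft_force: [0.3, -0.3, -0.1]
finger_gap: 0.0729
grip_force: 0.0
```

>>> step_arm(
  series=[
    [0,0,0,0,0,0.2,0.85],
    [0,0,0,0,0,0.4,0.85],
    [0,0,0,0,0,0.6,0.85],
    [0,0,0,0,0,0.8,0.85],
    [0,0,0,0,0,0.9,0.85],
    [0,0,0,0,0,1,0.85],
  ],
)

```text
clock: 46.28
eef_pos: [0.4198, -0.2062, 0.0421]
eef_rot: [[0.057, 0.998, 0.0], [0.998, -0.057, -0.0], [-0.0, 0.0, -1.0]]
ft_force: [-0.6, 0.1, 1.0]
finger_gap: 0.0724
grip_force: 0.0
```

>>> step_arm(
  series=[
    [0,0,0,0,0,0.1,0.85],
    [0,0,0,0,0,0.18,0.85],
    [0,0,0,0,0,0.22,0.85],
    [0,0,0,0,0,0.22,0.85],
    [0,0,0,0,0,0.22,0.6],
    [0,0,0,0,0,0.22,0.4],
    [0,0,0,0,0,0.22,0.4],
    [0,0,0,0,0,0.22,0.4],
    [0,0,0,0,0,0.22,0.4],
  ],
  newtons=25,
)

```text
clock: 47.4
eef_pos: [0.4197, -0.2061, 0.0212]
eef_rot: [[0.058, 0.998, 0.001], [0.998, -0.058, -0.0], [-0.0, 0.001, -1.0]]
ft_force: [-0.8, 0.6, 6.1]
finger_gap: 0.0542
grip_force: 26.2
```

>>> step_arm(
  series=[
    [0,0,0,0,0,-0.1,0.4],
    [0,0,0,0,0,-0.3,0.4],
    [0,0,0,0,0,-0.5,0.4],
    [0,0,0,0,0,-0.75,0.4],
    [0,0,0,0,0,-1,0.4],
  ],
)

```text
clock: 48.02
eef_pos: [0.4192, -0.2059, 0.1219]
eef_rot: [[0.058, 0.998, -0.0], [0.998, -0.058, 0.0], [0.0, -0.0, -1.0]]
ft_force: [0.3, -0.2, -0.5]
finger_gap: 0.0539
grip_force: 26.8
```

>>> step_arm(
  series=[
    [0,0,0,0,0,-0.2,0.4],
    [0,0,0,0.15,0,-0.4,0.4],
    [0,0,0,0.35,0,-0.6,0.4],
    [0,0,0,0.55,0,-0.7,0.4],
    [0,0,0,0.8,0,-0.7,0.4],
    [0,0,0,1,0,-0.7,0.4],
  ],
)

```text
clock: 48.78
eef_pos: [0.425, -0.105, 0.1913]
eef_rot: [[0.058, 0.998, 0.0], [0.998, -0.058, 0.001], [0.001, 0.0, -1.0]]
ft_force: [0.1, 0.0, -1.7]
finger_gap: 0.0539
grip_force: 26.8
```

>>> step_arm(
  series=[
    [0,0,0,0.2,0,0,0.4],
    [0,0,0,0.4,0,0,0.4],
    [0,0,0,0.6,0,0,0.4],
    [0,0,0,0.8,0,0,0.4],
    [0,0,0,1,0,0,0.4],
  ],
)

```text
clock: 49.4
eef_pos: [0.4307, -0.0057, 0.1912]
eef_rot: [[0.058, 0.998, -0.0], [0.998, -0.058, 0.0], [0.0, -0.0, -1.0]]
ft_force: [-0.4, 0.6, -0.1]
finger_gap: 0.0536
grip_force: 26.8
```

>>> step_arm(
  series=[
    [0,0,0,0.2,0,0,0.4],
    [0,0,0,0.4,0,0,0.4],
    [0,0,0,0.6,0,0,0.4],
    [0,0,0,0.8,0,0,0.4],
    [0,0,0,1,0,0,0.4],
  ],
)

```text
clock: 50.02
eef_pos: [0.4365, 0.0941, 0.1911]
eef_rot: [[0.058, 0.998, -0.0], [0.998, -0.058, 0.0], [0.0, -0.0, -1.0]]
ft_force: [0.4, 0.1, -1.1]
finger_gap: 0.0544
grip_force: 26.8
```

>>> step_arm(
  series=[
    [0,0,0,0.2,0,0,0.4],
    [0,0,0,0.4,0,0,0.4],
    [0,0,0,0.6,0,0,0.4],
    [0,0,0,0.8,0,0,0.4],
    [0,0,0,1,0,0,0.4],
  ],
)

```text
clock: 50.65
eef_pos: [0.4424, 0.194, 0.1911]
eef_rot: [[0.058, 0.998, -0.0], [0.998, -0.058, 0.0], [0.0, -0.0, -1.0]]
ft_force: [-0.0, 0.2, -0.9]
finger_gap: 0.0537
grip_force: 26.8
```

```bash
python3 - <<'E'
from plant import env,camera
from h import *
c=camera("top"); im=c["image"]; w=camera("wrist"); pickle.dump((c,w),open("t12.pkl","wb"))
hsv=cv2.cvtColor(im,cv2.COLOR_BGR2HSV);H,S,V=[hsv[...,i].astype(int) for i in range(3)];yy,xx=np.mgrid[:420,:560]
m=(S<60)&(V>150)&(xx>70)&(xx<210)&(yy>240)&(yy<345)
for b in blobs(m,300): print("bowl",rect(toz(c,b,0.045)))
o=env.get_obs(); print(o["eef_pos"],np.round(o["eef_rot"],3).tolist(),np.round(o["q"],2),o["finger_gap"])
cv2.imwrite("pics/t12.png",np.hstack([cv2.resize(im[150:350,60:260],(400,400)),cv2.resize(w["image"],(400,400))]))
E
```

```text
bowl [ 4.18377e+02  3.50014e+02  1.19653e+02  9.75720e+01 -2.05000e-01]
bowl [ 3.85861e+02  4.07164e+02  1.67828e+02  6.00360e+01 -3.66000e-01]
bowl [4.92880e+02 3.03898e+02 2.58890e+01 9.52050e+01 2.80000e-02]
[0.44248504 0.19578881 0.19076105] [[0.054, 0.999, 0.0], [0.999, -0.054, 0.001], [0.001, -0.0, -1.0]] [-0.91  0.55  0.64  2.04 -0.49  0.71 -0.01] 0.05396818906656877
```

View pics/t12.png

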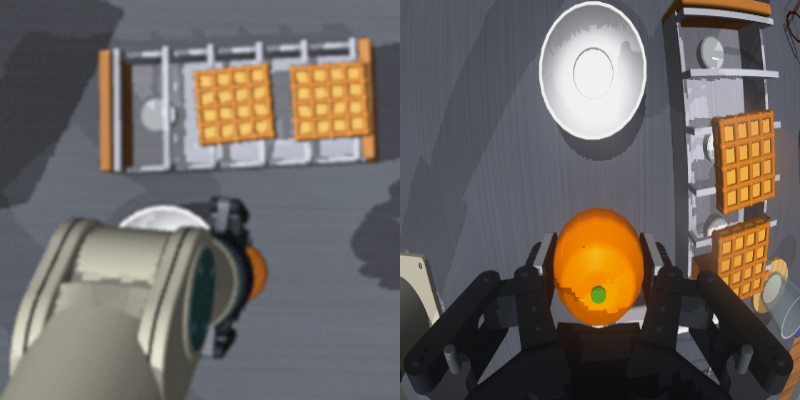

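Wrist view: mandarin held, bowl at panel px (593,70). Measuring the bowl there in case it was knocked.

```bash
python3 - <<'E'
from h import *
_,w=pickle.load(open("t12.pkl","rb")); im=w["image"]
hsv=cv2.cvtColor(im,cv2.COLOR_BGR2HSV);H,S,V=[hsv[...,i].astype(int) for i in range(3)];yy,xx=np.mgrid[:420,:560]
m=(S<40)&(V>150)&(xx>180)&(xx<360)&(yy<170)
for b in blobs(m,1500): print(b.min(0),b.max(0),rect(wz(w,b,.045)),cv2.minEnclosingCircle((wz(w,b,.045)*1000).astype(np.float32)))
E
```

```text
[194   1] [344 146] [ 4.41339e+02  3.03789e+02  1.28115e+02  1.28357e+02 -5.50000e-02] ((441.6629943847656, 303.8091125488281), 64.77015686035156)
```

>>> step_arm(
  series=[
    [0,0,0,0.2,-0.02,0,0.4],
    [0,0,0,0.4,-0.03,0,0.4],
    [0,0,0,0.6,-0.04,0,0.4],
    [0,0,0,0.8,-0.06,0,0.4],
    [0,0,0,1,-0.07,0,0.4],
    [0,0,0,1,-0.07,0,0.4],
  ],
)

```text
clock: 51.5
eef_pos: [0.4411, 0.2956, 0.1905]
eef_rot: [[0.055, 0.999, -0.0], [0.999, -0.055, 0.0], [0.0, -0.0, -1.0]]
ft_force: [-0.1, 0.4, -0.9]
finger_gap: 0.0539
grip_force: 26.8
```

>>> step_arm(
  series=[
    [0,0,0,0.09,0,0.1,0.4],
    [0,0,0,0.09,0,0.3,0.4],
    [0,0,0,0.09,0,0.5,0.4],
    [0,0,0,0.09,0,0.7,0.4],
    [0,0,0,0.09,0,0.9,0.4],
    [0,0,0,0.09,0,1,0.4],
    [0,0,0,0.09,0,1,0.4],
  ],
)

```text
clock: 52.38
eef_pos: [0.4418, 0.3019, 0.0902]
eef_rot: [[0.059, 0.998, -0.001], [0.998, -0.059, -0.001], [-0.001, -0.001, -1.0]]
ft_force: [0.5, 0.2, -1.6]
finger_gap: 0.0541
grip_force: 26.8
```

>>> step_arm(
  series=[
    [0,0,0,0,0,0.1,0.4],
    [0,0,0,0,0,0.2,0.4],
    [0,0,0,0,0,0.3,0.4],
    [0,0,0,0,0,0.38,0.4],
    [0,0,0,0,0,0.44,0.4],
    [0,0,0,0,0,0.46,0.4],
    [0,0,0,0,0,0.46,0.4],
  ],
)

```text
clock: 53.25
eef_pos: [0.442, 0.3025, 0.0448]
eef_rot: [[0.058, 0.998, -0.0], [0.998, -0.058, 0.0], [0.0, -0.0, -1.0]]
ft_force: [0.2, -0.5, -0.9]
finger_gap: 0.0538
grip_force: 26.8
```

Lowering a little more, carefully.

>>> step_arm(
  series=[
    [0,0,0,0.01,0,0.02,0.4],
    [0,0,0,0.01,0,0.05,0.4],
    [0,0,0,0.01,0,0.05,0.4],
  ],
)

```text
clock: 53.62
eef_pos: [0.4419, 0.3035, 0.0396]
eef_rot: [[0.058, 0.998, -0.0], [0.998, -0.058, -0.0], [-0.0, -0.0, -1.0]]
ft_force: [0.2, -0.1, -0.9]
finger_gap: 0.0539
grip_force: 26.8
```

>>> step_arm(
  series=[
    [0,0,0,0,0,0.02,0.4],
    [0,0,0,0,0,0.04,0.4],
    [0,0,0,0,0,0.04,0.4],
  ],
)

```text
clock: 54.0
eef_pos: [0.442, 0.3035, 0.0356]
eef_rot: [[0.058, 0.998, -0.0], [0.998, -0.058, -0.0], [-0.0, -0.0, -1.0]]
ft_force: [0.4, -1.3, -1.3]
finger_gap: 0.0536
grip_force: 26.8
```

>>> step_arm(
  series=[
    [0,0,0,0,0,0,0.68],
    [0,0,0,0,0,0,0.72],
    [0,0,0,0,0,0,0.72],
    [0,0,0,0,0,0,0.72],
    [0,0,0,0,0,0,0.72],
  ],
)

```text
clock: 54.62
eef_pos: [0.442, 0.3035, 0.0358]
eef_rot: [[0.058, 0.998, -0.0], [0.998, -0.058, 0.0], [0.0, -0.0, -1.0]]
ft_force: [0.1, -0.5, -0.1]
finger_gap: 0.0614
grip_force: 0.0
```

>>> step_arm(
  series=[
    [0,0,0,0,0,-0.1,0.75],
    [0,0,0,0,0,-0.3,0.8],
    [0,0,0,0,0,-0.6,0.8],
    [0,0,0,0,0,-1,0.8],
  ],
)

```text
clock: 55.12
eef_pos: [0.4416, 0.3032, 0.1368]
eef_rot: [[0.058, 0.998, -0.001], [0.998, -0.058, -0.001], [-0.001, -0.001, -1.0]]
ft_force: [0.8, 0.2, -0.1]
finger_gap: 0.0681
grip_force: 0.0
```

>>> step_arm(
  series=[
    [0,0,0,0,0,-0.3,0.8],
    [0,0,0,-0.2,0,-0.6,0.8],
    [0,0,0,-0.5,0,-0.9,0.8],
    [0,0,0,-0.75,0,-1,0.8],
    [0,0,0,-1,0,-1,0.8],
    [0,0,0,-1,0,-1,0.8],
  ],
)

```text
clock: 55.88
eef_pos: [0.4358, 0.2016, 0.2358]
eef_rot: [[0.062, 0.998, -0.001], [0.998, -0.062, -0.0], [-0.0, -0.001, -1.0]]
ft_force: [-0.4, 0.4, -0.8]
finger_gap: 0.0685
grip_force: 0.0
```

```bash
python3 - <<'E'
from plant import env,camera
from h import *
s=camera("scene")["image"]; w=camera("wrist")["image"]
cv2.imwrite("pics/f13.png",np.hstack([cv2.resize(s[80:330,70:420],(448,320),interpolation=cv2.INTER_CUBIC),cv2.resize(w,(350,320))]))
E
```

```text
(no output)
```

View pics/f13.png

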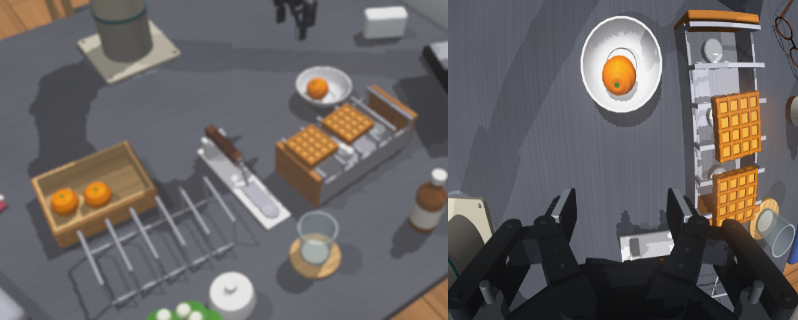

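The last view shows two waffles on the warmer, knife on its rest, one mandarin in the upright bowl at (619,75), two left in the basket, and the glass standing.

```bash
python3 -c "
from plant import env
print(env.sign_off())"
```

```text
the job is handed in; nothing more can be done
None
```

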